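# Clear the case lid and hold it open at 45 degrees

## Robot

A 6-joint arm with a two-finger parallel gripper is mounted at the origin on the work surface; the furniture and walls round the work are solid. World frame = base frame: x ahead of the robot, y to its left, z up, the work surface at z = 0. Lengths are in m, angles in degrees, forces in N, time in s.
With the tool pointing down it reaches from about 0.325 to 0.925 m from the base axis. Payload 3.1 kg.
Tool frame: the origin (TCP) lies at the centre of the arm's flange, where the gripper is bolted on; the fingertips stand 173 mm ahead of it and the grasp point (between the pads) lies 155 mm ahead of it; y points along the fingers, x is the direction in which the jaws open and shut, and the axes are right-handed (so a half turn about y gives the same grasp; the last joint's range is limited). The gripper opens to 85 mm and grips with 20 to 120 N. Pads are 22 mm wide; open, the fingers measure 114 mm over their backs; the gripper's body (76 mm by 85 mm) begins 54 mm behind the grasp point. The pads swing forward as they close: fully open they stand 13 mm farther back than shut.
Start: joints at [-77.819, 12.427, 92.441, -0, 75.132, -6.429], TCP at [0.199, -0.592, 0.405] pointing down, gripper open.
Joint ranges: [-157.48, 157.48], [-44.54, 120.13], [17.64, 146.25], [-64.5, 244.5], [7.68, 150.69], [-147.95, 147.95]. Speed limits (degrees/s): [159.86, 159.86, 180, 180, 180, 180].

## Interface

Orientations are given as a 3x3 rotation matrix whose columns are the frame's x, y, z axes.
In Python, from cell import monitor, cams, order, nets gives the robot as it stands. The module is installed in compiled form; this text tells all that it offers.
- The arm moves only by the tool arm_command, never from a script. Its argument "commands" is a list of rows, each a list of 3 entries, a list of its own where there are three numbers: the shift along the tool's x, y, z as a fraction of full scale, then the turn, a rotation vector about the tool's x, y, z as a fraction of full scale, then the opening, from 0 (shut) to 1 (fully open). In form: [[[x, y, z], [wx, wy, wz], jaw], ...]. A call has 1 to 8 rows; each row shifts and turns the commanded pose from where the row before left it, along the tool's axes as they then stand; what a row does not reach is not made up. Full scale, the value 1, is 0.04 m for a shift and 0.1 rad for a turn. A row lasts 1/12 s, in which the tool goes at most 41.7 mm and 7.16 degrees, less where a joint would pass 70% of its speed; a pose out of reach is approached as far as the arm can. A call with a number of a shift or a turn outside -1 to 1 is refused whole. A call with a gripper value outside its range is refused whole. The fingers move at their own pace and stop on an object; the grip force is fixed at half the most. Time passes only in rows, so rows that do not move let the fingers close. It gives the time, the measured TCP pose, the force and the opening at its end, in the units of the state.
- monitor.state(): the state, without advancing time (a new reading comes with each control period).
- cams.get_image(name): name is "scene" or "top"; returns a dict with "img" (400x640x3 uint8, blue, green, red), "fx", "fy", "cx", "cy" (pixels), "R" (3x3) and "t" (3): a world point X has camera coordinates R X + t. Camera axes: x right, y down, z forward; pixel columns grow to the right and rows downward; lengths in m; the calibration is good to about 2 mm. A picture is of the moment at which its call begins. There is no depth.
- order.sign_off(): hands the job in, once; it reports no verdict.
Trained networks look in a picture, given as the dict that the camera call returned (one of the last four; its "shot" number tells which), for a name from the list of things; names that differ only in an ending like _2 or _b are one class to them, and where a whole thing is asked for, a point or a joint stands for the part that bears it (a point fixed in the world has none). Each returns a list of dicts, best first, with "p" (0 to 1); they miss things now and then, are a little off and sometimes report something else, mostly with a low value. They report only what shows in the picture. A call takes as long as a camera call. They do not tell look-alikes from the thing itself.
- nets.boxes_of(picture, thing): "box" ([left, top, right, bottom] in pixels, round what is visible of it).
- nets.outline_of(picture, thing): "mask" (400x640 bool, what is visible of it) and "box" ([left, top, right, bottom] in pixels, round what is visible of it).
- nets.spot_point(picture, thing): "position" ([column, row] in pixels: a listed point, or the origin of a listed thing).
The state is a dict: "time": time; "joint_positions": joint angles; "qvel": joint speeds; "joint_torque": joint torques, N m; "ee_pos": TCP position; "tool_rot": TCP orientation; "contact_force": force on the tool from outside, world axes, zero at the start; "moment": the same for the moment, N m; "gripper_width": opening from 0.0 (shut) to 1.0 (fully open).
Only numpy, scipy, OpenCV 4.12 (cv2) and the standard library are available. Lean on these libraries where they do the work, as an engineer would, in place of code of your own. Each camera call takes 0.05 s, during which the arm holds its last target.

## Task

A colleague needs both hands for the calibration tile in the shut black instrument case in front of the robot. Take the brass weight off the case's lid and stand it upright in the blue dish, then raise the lid by about 45 degrees, halfway to upright, and keep holding it still there: the lid falls shut by itself, so finish while holding it, and do not let it drop on the way. Leave the tile and the other things on the worktop where they are.

Things in the scene. Friction and masses are not known exactly. Their poses are not given: they have to be found in the camera images.
- case: shut black carry case, 226 (x) x 250 (y) x 81 (z) mm, fixed to the worktop (another, open, far behind plays no part). Origin: centre of its underside; its front, with the pull bar, is -x. The lid's hinge line is parallel to y at x = +106, z = +56 mm in its frame. The lid's flat top is 81 mm above the worktop, x = -88 to +102, y = -125 to +125 mm.
- case_lid (a joint): angle of the case's lid in rad: 0 = shut (level), grows as the front edge rises; 0.785 = 45 degrees, upright at 1.57, stop at 1.71. The lid weighs about 0.26 kg and falls shut from any angle below upright when let go; its hinge has only slight friction (about 0.06 N m). Lifting it at the bar takes about 1.5 N.
- lid_bar (a point): centre of the round aluminium pull bar on the lid's front edge: 12 mm diameter, 130 mm long, parallel to the hinge line, on two thin posts 55 mm either side of its centre. Its axis is 39 mm in front of the lid's front edge (finger gap 33 mm), at x = -127, z = +68 mm in the case's frame when shut, 233 mm from the hinge line. A small carrying handle is below it. It turns with the lid.
- tile: grey calibration tile holder, 52 x 122 x 13 mm, lying loose in the foam nest inside the case, hidden until the lid is raised. Origin: centre of its underside. It stays where it is.
- weight_mid (a point): centre (half-way up) of the brass knob weight, 38 mm diameter, 32 mm high, about 0.2 kg, round body with a smaller knob on top, standing on the lid. z axis = its own upright axis. The lower 15 mm of the body are full width.
- dish: shallow round blue ceramic dish, 100 mm outer diameter, 9 mm high, inside 92 mm wide with a flat floor 4 mm above the worktop, loose on the worktop to the left or the right of the case. Origin: centre of its underside.
- pot: bystander: white plastic sample pot with a red lid, 63 mm diameter, 55 mm high, on the other side of the case from the dish. Origin: centre of its underside.
- bottle: bystander: amber reagent bottle with a black cap, 43 mm diameter, 88 mm high, left of the case. Origin: centre of its underside.
- timer: bystander: round yellow kitchen timer, 85 mm diameter, 84 mm high, right of the case. Origin: centre of its underside.
Not all that is in view belongs to the job. Leave any orange or turquoise look-alike of the part that bears weight_mid alone.

How it is judged (in metres and radians):
On the way, in this order (a step that is already met when the one before it is completed fails the run):
1. the weight stands upright in the dish, let go, with the lid still shut (horizontal distance between weight_mid and dish below 0.03 m and height (world z) of weight_mid below 0.027 m and angle between weight_mid's own z axis and vertical below 0.15 rad and contact force between the fingers and weight below 0.05 N and value of joint case_lid below 0.05 rad), for 0.2 s.
2. the lid is raised to about 45 degrees with the fingers on it (value of joint case_lid between 0.663225 and 0.90757 rad and contact force between the fingers and case above 0.2 N), for 0.2 s.
At the end, for the whole second after the job is handed in: The fingers hold the lid still at 45 degrees, 7 degrees either way; the weight stands upright and released in the dish, its centre within 30 mm of the dish's centre; tile, pot, bottle and timer are within 20 mm of where they stood (all of step 2 and velocity of joint case_lid between -0.1 and 0.1 rad/s and horizontal distance between weight_mid and dish below 0.03 m and height (world z) of weight_mid below 0.027 m and angle between weight_mid's own z axis and vertical below 0.15 rad and contact force between the fingers and weight below 0.05 N and linear speed of weight below 0.03 m/s and distance of each of pot, bottle, timer, tile from where it was at the start of the episode below 0.02 m); the arm keeps its last pose, push and grip.
It fails at once if the lid drops (closes faster than 2 rad/s) (velocity of joint case_lid below -2 rad/s).
It fails at once if the tile or a bystander is displaced by more than 20 mm (distance of any of pot, bottle, timer, tile from where it was at the start of the episode above 0.02 m).
It also fails if it takes over 61 s, if anything falls off the work surface, if the arm or the gripper's body presses on something with over 40 N, if the wrist force passes 120 N, or if a joint passes its speed limit or range.

## Working session

There is one attempt and no reset: what is moved stays moved. The work goes in short steps, Python scripts to look and compute and a tool call to move; the robot and the scene stay as the last step left them, time stands still between calls to the robot, and variables do not carry over. Pictures are saved under pics/ and viewed, and the job is handed in when it is done.

Besides the shell and the picture viewer there is one more tool, called after "Emit:" by a JSON object that holds its "api" and its "payload", one argument or row to a line. arm_command: Moves the arm, as the interface text tells. Its arguments: {"type":"object","properties":{"commands":{"type":"array","items":{"type":"array"}}},"required":["commands"]}

```bash
mkdir -p pics; cat > h.py <<'E'
import numpy as np, cv2
from cell import monitor, cams, order, nets
def ray(p,px):
    d=np.array([(px[0]-p['cx'])/p['fx'],(px[1]-p['cy'])/p['fy'],1.0]); R=np.array(p['R']);t=np.array(p['t'])
    return -R.T@t, R.T@d
def atz(p,px,z):
    c,d=ray(p,px); return c+d*(z-c[2])/d[2]
def proj(p,X):
    x=np.array(p['R'])@np.array(X)+np.array(p['t']); return np.array([p['fx']*x[0]/x[2]+p['cx'],p['fy']*x[1]/x[2]+p['cy']])
def tri(a,pa,b,pb):
    c1,d1=ray(a,pa);c2,d2=ray(b,pb)
    s=np.linalg.lstsq(np.stack([d1,-d2],1),c2-c1,rcond=None)[0]
    x1=c1+s[0]*d1;x2=c2+s[1]*d2
    return (x1+x2)/2,np.linalg.norm(x1-x2)
E
python3 - <<'E'
from h import *
np.set_printoptions(precision=4,suppress=True)
s=cams.get_image('scene');t=cams.get_image('top')
cv2.imwrite('pics/s0.png',s['img']);cv2.imwrite('pics/t0.png',t['img'])
print(monitor.state())
for n,p in(('scene',s),('top',t)):
    print(n,p['shot'],p['fx'],ray(p,(320,200)))
    for th in['case','lid_bar','weight_mid','dish','pot','bottle','timer']:
        print(th,[(np.round(o['position'],1),round(o['p'],2)) for o in nets.spot_point(p,th)][:4],[(np.round(o['box']),round(o['p'],2)) for o in nets.boxes_of(p,th)][:4])
E
```

```text
{'time': 0.1, 'joint_positions': array([-77.8202,  12.4732,  92.5209,   0.0007,  75.1331,  -6.4285]), 'qvel': array([-0.0202, -0.037 , -0.0588,  0.0154, -0.0733, -0.0357]), 'joint_torque': array([ -0.0003, -39.8074, -30.4968,  -0.0002,   0.0043,   0.    ]), 'ee_pos': array([ 0.1994, -0.592 ,  0.4035]), 'tool_rot': array([[ 0.3191, -0.0005,  0.9477],
       [-0.9477,  0.0022,  0.3191],
       [-0.0022, -1.    ,  0.0003]]), 'contact_force': array([ 0.5387, -0.8844,  0.4194]), 'moment': array([ 0.0394,  0.0085, -0.0231]), 'gripper_width': 1.0025256054011933}
scene 1 383.03701439004857 (array([ 0.2022, -0.8897,  0.7786]), array([ 0.3602,  0.7098, -0.6055]))
case [(array([315.1, 222.7]), 0.94)] [(array([268., 177., 366., 254.]), 0.83)]
lid_bar [(array([273.6, 217.5]), 0.58)] []
weight_mid [(array([306.2, 268.1]), 0.69), (array([322.5, 202.7]), 0.68), (array([368.3, 249.9]), 0.58), (array([339. , 262.4]), 0.43)] [(array([328., 258., 347., 272.]), 0.71), (array([352., 196., 364., 205.]), 0.61), (array([363., 243., 372., 261.]), 0.6), (array([297., 261., 316., 280.]), 0.6)]
dish [(array([238
[... 499 characters left out ...]
, 0.27)] [(array([261., 155., 367., 253.]), 0.95)]
weight_mid [(array([326.9, 191.3]), 0.66), (array([389.1, 172.8]), 0.61), (array([379.6, 245.5]), 0.59), (array([388.9, 211. ]), 0.53)] [(array([373., 238., 392., 251.]), 0.69), (array([261., 158., 365., 255.]), 0.66), (array([320., 181., 337., 200.]), 0.55), (array([382., 166., 393., 181.]), 0.52)]
dish [(array([197.8, 257. ]), 0.79), (array([309.1, 203.5]), 0.75)] [(array([177., 239., 212., 277.]), 0.75)]
pot [(array([437.1, 234.4]), 0.71)] [(array([426., 221., 455., 248.]), 0.75)]
bottle [(array([200. , 167.9]), 0.54)] [(array([190., 155., 205., 170.]), 0.87)]
timer [(array([444.3, 169.1]), 0.87)] [(array([433., 155., 468., 188.]), 0.95)]
```

View pics/s0.png

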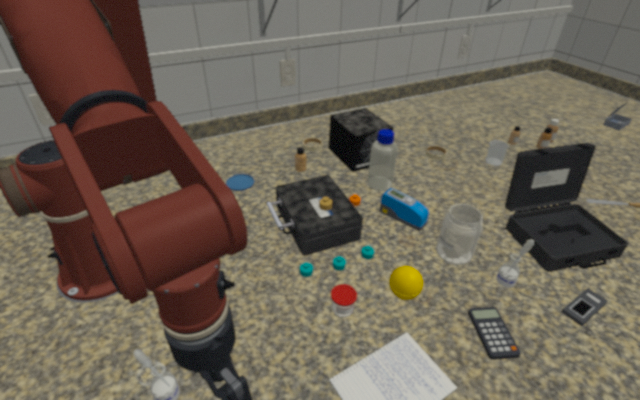

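View pics/t0.png

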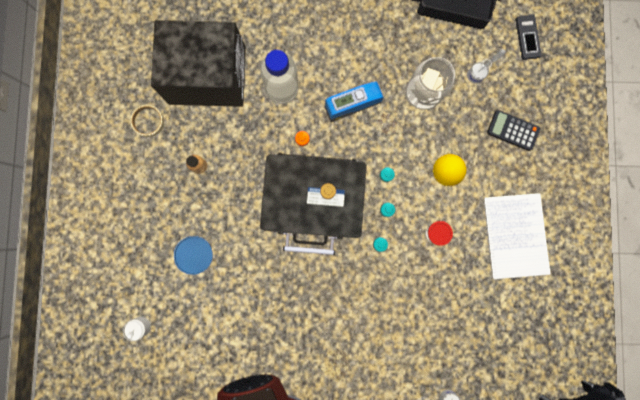

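```bash
python3 - <<'E'
from h import *
np.set_printoptions(precision=4,suppress=True)
s=cams.get_image('scene');t=cams.get_image('top')
a=cv2.resize(t['img'][140:265,250:410],None,fx=4.5,fy=4.5,interpolation=cv2.INTER_CUBIC)[:, :720]
cv2.imwrite('pics/t1.png',a)
b=cv2.resize(s['img'][165:265,255:380],None,fx=6,fy=6,interpolation=cv2.INTER_CUBIC)
cv2.imwrite('pics/s1.png',b)
for th in['dish','case','weight_mid','pot','bottle','timer']:
  for n,p in(('s',s),('t',t)):
    for o in nets.outline_of(p,th)[:3]:
        m=o['mask'];ys,xs=np.nonzero(m)
        print(th,n,round(o['p'],2),m.sum(),xs.mean(),ys.mean(),np.round(o['box']), cv2.minAreaRect(np.stack([xs,ys],1).astype(np.float32)))
# dish centre
for px in[(194.5,256)]: print('dish top',atz(t,px,0.009))
print('weight tri',tri(s,(325,203.5),t,(328,190.5)))
print('weight top',atz(t,(328,190.5),0.097))
print('bar', atz(t,(310,250),0.068), atz(t,(286,248.5),0.068),atz(t,(334.5,252),0.068))
for c in[(268,155),(366,161),(363,237),(261,234)]: print('corner',atz(t,c,0.081))
E
```

```text
dish s 0.91 380 240.34736842105264 181.8 [225. 175. 258. 192.] ((240.0, 182.0), (16.0, 28.0), 90.0)
dish t 0.8 1156 192.66003460207614 255.03719723183391 [174. 235. 213. 275.] ((192.75001525878906, 254.75001525878906), (36.06244659423828, 38.18376159667969), 45.0)
case s 0.7 5054 316.3037198258805 214.62564305500592 [269. 176. 365. 255.] ((315.7269592285156, 213.6653594970703), (75.16387176513672, 88.93367004394531), 74.74488067626953)
case t 0.58 8493 312.3631225715295 198.73578240904274 [262. 153. 368. 254.] ((312.004150390625, 203.9493408203125), (102.59748840332031, 98.6717758178711), 4.666858196258545)
weight_mid s 0.64 174 306.2586206896552 269.02298850574715 [298. 260. 315. 279.] ((306.5, 269.0), (14.0, 13.0), 90.0)
weight_mid s 0.57 88 355.2386363636364 199.4431818181818 [350. 195. 365. 207.] ((355.2500305175781, 199.25003051757812), (10.60660171508789, 8.485280990600586), 45.0)
weight_mid s 0.53 170 339.08235294117645 262.8411764705882 [329. 256. 349. 271.] ((339.0, 263.0), (14.0, 14.0), 90.0)
weight_mid t 0.74 179 386.44692737430165 173.5754189944134 [378. 164. 394. 180.] (
[... 923 characters left out ...]
)
timer s 0.84 915 406.20874316939893 282.23497267759564 [391. 266. 424. 299.] ((406.5, 282.0), (34.0, 33.0), 90.0)
timer s 0.73 376 241.05585106382978 181.8377659574468 [226. 176. 258. 193.] ((240.5, 182.0), (16.0, 27.0), 90.0)
timer t 0.83 869 449.132336018412 169.57192174913695 [434. 154. 469. 187.] ((449.5, 169.5), (31.0, 33.0), 90.0)
dish top [0.4509 0.2305 0.009 ]
weight tri (array([ 0.6185, -0.1054,  0.0909]), np.float64(0.0030718241374404144))
weight top [ 0.6193 -0.1058  0.097 ]
bar [ 0.4742 -0.0655  0.068 ] [ 0.4766 -0.0065  0.068 ] [ 0.4706 -0.1258  0.068 ]
corner [0.7055 0.0439 0.081 ]
corner [ 0.6966 -0.199   0.081 ]
corner [ 0.5088 -0.1942  0.081 ]
corner [0.5106 0.0546 0.081 ]
```

View pics/t1.png

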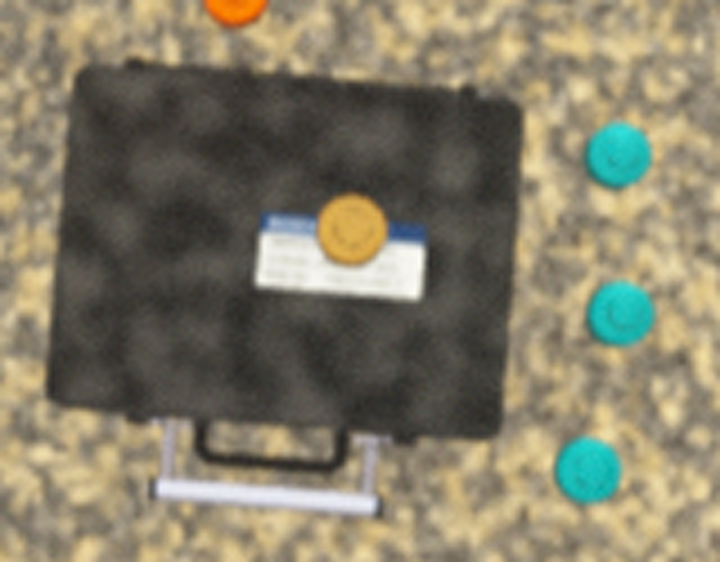

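View pics/s1.png

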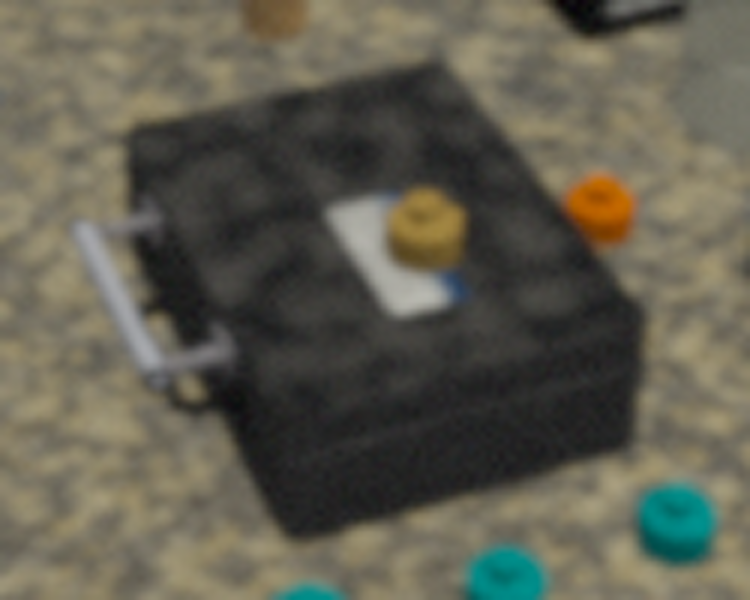

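The shut case is at top px (312,200). What could be taken for the weight:
- Brass on the lid: top (328,191), scene (326,203)
- Orange: top (302,138)
- Turquoise: top (387,174), (388,210) and (380,244)

I choose the brass one on the lid. The close crop confirms it: it stands on the label of the lid. The dish is the blue disc at top (194,256). Next I refine the numbers by colour.

```bash
python3 - <<'E'
from h import *
np.set_printoptions(precision=4,suppress=True)
s=cams.get_image('scene');t=cams.get_image('top')
def blob(p,lo,hi,roi):
    x0,y0,x1,y1=roi; hsv=cv2.cvtColor(p['img'],cv2.COLOR_BGR2HSV)
    m=cv2.inRange(hsv,lo,hi); k=np.zeros_like(m);k[y0:y1,x0:x1]=m[y0:y1,x0:x1]
    n,l,st,c=cv2.connectedComponentsWithStats(k); i=1+np.argmax(st[1:,4]); return c[i],st[i]
db=blob(t,(95,90,50),(120,255,255),(165,225,225,290));print(db,atz(t,db[0],.007))
ds=blob(s,(95,90,50),(120,255,255),(215,165,265,200));print(ds,atz(s,ds[0],.007))
wt=blob(t,(12,100,80),(25,255,255),(318,178,340,204));print(wt,atz(t,wt[0],.100))
ws=blob(s,(12,100,80),(25,255,255),(312,190,336,215));print(ws,atz(s,ws[0],.098),tri(s,ws[0],t,wt[0]))
f=lambda x,y:(250+x/4.5,140+y/4.5); g=lambda x,y:(255+x/6,165+y/6)
print('bar R',atz(t,f(378,504),.068),tri(s,g(155,375),t,f(378,504)))
print('bar L',atz(t,f(155,489),.068),tri(s,g(83,228),t,f(155,489)))
print('handle',tri(s,g(185,405),t,f(342,465)))
from scipy.optimize import least_squares
obs=[(f(77,66),(.102,.125,.081)),(f(523,99),(.102,-.125,.081)),(f(502,438),(-.088,-.125,.081)),(f(48,406),(-.088,.125,.081)),(f(378,504),(-.127,-.065,.068)),(f(155,489),(-.127,.065,.068))]
def W(q,c): a=q[2];return np.array([q[0]+np.cos(a)*c[0]-np.sin(a)*c[1],q[1]+np.sin(a)*c[0]+np.cos(a)*c[1],c[2]])
r=least_squares(lambda q:np.concatenate([proj(t,W(q,c))-np.array(o) for o,c in obs]),[.6,-.07,0])
print(r.x,np.degrees(r.x[2]),r.fun.reshape(-1,2)); print('bar',W(r.x,(-.127,0,.068)))
obs2=[(g(155,375),(-.127,-.065,.068)),(g(83,228),(-.127,.065,.068)),(g(640,305),(.102,-.125,.078))]
for o,c in obs2: print(o,proj(s,W(r.x,c)))
E
```

```text
(array([192.7858, 254.9471]), array([ 174,  237,   38,   37, 1116], dtype=int32)) [0.4534 0.2355 0.007 ]
(array([239.9936, 181.9135]), array([227, 175,  27,  15, 312], dtype=int32)) [0.4519 0.2303 0.007 ]
(array([327.7602, 190.2245]), array([321, 183,  15,  16, 196], dtype=int32)) [ 0.6196 -0.1051  0.1   ]
(array([325.8071, 202.6643]), array([320, 196,  13,  14, 140], dtype=int32)) [ 0.6166 -0.1105  0.098 ] (array([ 0.6199, -0.1051,  0.0932]), np.float64(0.0008382325711030198))
bar R [ 0.4706 -0.1246  0.068 ] (array([ 0.47  , -0.1244,  0.0685]), np.float64(0.0011677776952873425))
bar L [ 0.4761 -0.0027  0.068 ] (array([ 0.4772, -0.0031,  0.0676]), np.float64(0.0023680623824758338))
handle (array([ 0.4906, -0.1056,  0.0264]), np.float64(0.0004886612904853733))
[ 0.6001 -0.0712 -0.0514] -2.944000025123773 [[-0.8698 -0.8803]
 [ 0.6933 -0.5621]
 [ 0.3609  0.8819]
 [-1.0155  0.4281]
 [ 2.0307  0.2957]
 [-1.1755 -0.2517]]
bar [ 0.4733 -0.0647  0.068 ]
(280.8333333333333, 227.5) [281.7196 228.7477]
(268.8333333333333, 203.0) [267.8839 202.3585]
(361.6666666666667, 215.83333333333334) [364.8966 218.6558]
```

Emit:
{"api": "arm_command", "payload": {
  "commands": [
    [[0,0,0],[0,-1,0],1],
    [[0,0,0],[0,-1,0],1],
    [[0,0,0],[0,-1,0],1],
    [[0,0,0],[0,-1,0],1],
    [[0,0,0],[0,-1,0],1],
    [[0,0,0],[0,-1,0],1],
    [[0,0,0],[0,-1,0],1],
    [[0,0,0],[0,-1,0],1]
  ]
}}

```text
time: 2.97
ee_pos: [0.1995, -0.5923, 0.4047]
tool_rot: [[0.904, -0.0, 0.427], [-0.427, -0.0, 0.904], [-0.0, -1.0, -0.0]]
contact_force: [-0.8, 1.4, -0.5]
gripper_width: 1.003
```

Emit:
{"api": "arm_command", "payload": {
  "commands": [
    [[0,0,0],[0,-1,0],1],
    [[0,0,0],[0,-1,0],1],
    [[0,0,0],[0,-1,0],1],
    [[0,0,0],[0,-1,0],1],
    [[0,0,0],[0,0,0],1]
  ]
}}

```text
time: 3.38
ee_pos: [0.1995, -0.5923, 0.4047]
tool_rot: [[0.999, -0.0, 0.044], [-0.044, -0.0, 0.999], [-0.0, -1.0, -0.0]]
contact_force: [0.3, 0.1, -0.0]
gripper_width: 1.005
```

```bash
cat >> h.py <<'E'
def go(target):
    s=monitor.state(); R=np.array(s['tool_rot']); d=R.T@(np.array(target)-s['ee_pos'])/0.04
    print('t',round(s['time'],2),'pos',np.round(s['ee_pos'],4),'q',np.round(s['joint_positions'],1),'F',np.round(s['contact_force'],1),'w',round(s['gripper_width'],3))
    print('R',np.round(R,3).tolist(),'need',np.round(d,2))
    return d
E
python3 -c "
from h import *
go([.619,-.106,.405])"
```

```text
t 3.38 pos [ 0.1995 -0.5923  0.4047] q [-77.8  12.4  92.4  -0.   75.1 -75.3] F [ 0.3  0.1 -0. ] w 1.005
R [[0.999, -0.0, 0.044], [-0.044, -0.0, 0.999], [-0.0, -1.0, -0.0]] need [ 9.940e+00 -1.000e-02  1.261e+01]
```

Emit:
{"api": "arm_command", "payload": {
  "commands": [
    [[0.62,0,0.79],[0,0,0],1],
    [[0.62,0,0.79],[0,0,0],1],
    [[0.62,0,0.79],[0,0,0],1],
    [[0.62,0,0.79],[0,0,0],1],
    [[0.62,0,0.79],[0,0,0],1],
    [[0.62,0,0.79],[0,0,0],1],
    [[0.62,0,0.79],[0,0,0],1],
    [[0.62,0,0.79],[0,0,0],1]
  ]
}}

```text
time: 4.05
ee_pos: [0.4102, -0.3472, 0.405]
tool_rot: [[0.999, 0.001, 0.049], [-0.049, -0.001, 0.999], [0.001, -1.0, -0.001]]
contact_force: [0.4, -0.4, 0.1]
gripper_width: 1.001
```

Emit:
{"api": "arm_command", "payload": {
  "commands": [
    [[0.62,0,0.79],[0,0,0],1],
    [[0.62,0,0.79],[0,0,0],1],
    [[0.62,0,0.79],[0,0,0],1],
    [[0.62,0,0.79],[0,0,0],1],
    [[0.62,0,0.79],[0,0,0],1],
    [[0.62,0,0.79],[0,0,0],1],
    [[0.62,0,0.79],[0,0,0],1],
    [[0.62,0,0.79],[0,0,0],1]
  ]
}}

```text
time: 4.72
ee_pos: [0.6201, -0.1037, 0.4049]
tool_rot: [[0.999, 0.0, 0.049], [-0.049, -0.0, 0.999], [0.0, -1.0, -0.0]]
contact_force: [0.8, -0.4, 0.8]
gripper_width: 0.998
```

Emit:
{"api": "arm_command", "payload": {
  "commands": [
    [[0,0,0],[0,0,0],1],
    [[0,0,0],[0,0,0],1]
  ]
}}

```text
time: 4.88
ee_pos: [0.6201, -0.1036, 0.4044]
tool_rot: [[0.999, -0.0, 0.044], [-0.044, -0.0, 0.999], [-0.0, -1.0, -0.0]]
contact_force: [-0.1, -0.1, -0.7]
gripper_width: 1.001
```

```bash
python3 -c "
from h import *
go([.619,-.106,.30])"
```

```text
t 4.88 pos [ 0.6201 -0.1036  0.4044] q [-15.9  12.9  91.9  -0.   75.2 -13.3] F [-0.1 -0.1 -0.7] w 1.001
R [[0.999, -0.0, 0.044], [-0.044, -0.0, 0.999], [-0.0, -1.0, -0.0]] need [-0.02  2.61 -0.06]
```

Emit:
{"api": "arm_command", "payload": {
  "commands": [
    [[0,0.8,-0.06],[0,0,0],1],
    [[0,0.8,0],[0,0,0],1],
    [[0,0.6,0],[0,0,0],1],
    [[0,0.4,0],[0,0,0],1],
    [[0,0,0],[0,0,0],1]
  ]
}}

```text
time: 5.3
ee_pos: [0.616, -0.1088, 0.2954]
tool_rot: [[0.999, -0.01, 0.049], [-0.049, 0.002, 0.999], [-0.01, -1.0, 0.002]]
contact_force: [-1.4, 1.0, -1.3]
gripper_width: 0.999
```

```bash
python3 -c "
from h import *
go([.619,-.106,.257])
s=cams.get_image('scene');t=cams.get_image('top')
a=cv2.resize(t['img'][140:265,250:410],None,fx=4,fy=4,interpolation=cv2.INTER_CUBIC)
b=cv2.resize(s['img'][140:265,255:415],None,fx=5,fy=5,interpolation=cv2.INTER_CUBIC)[:600,:800]
cv2.imwrite('pics/t2.png',a);cv2.imwrite('pics/s2.png',b)"
```

```text
t 5.3 pos [ 0.616  -0.1088  0.2954] q [-16.4  18.9  96.9  -0.   64.8 -13.6] F [-1.4  1.  -1.3] w 0.999
R [[0.999, -0.01, 0.049], [-0.049, 0.002, 0.999], [-0.01, -1.0, 0.002]] need [0.08 0.96 0.07]
```

View pics/s2.png

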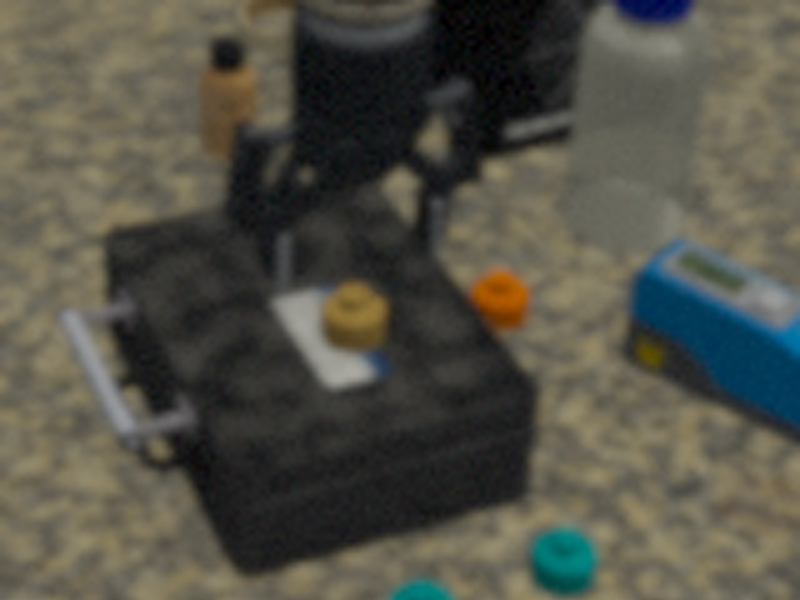

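View pics/t2.png

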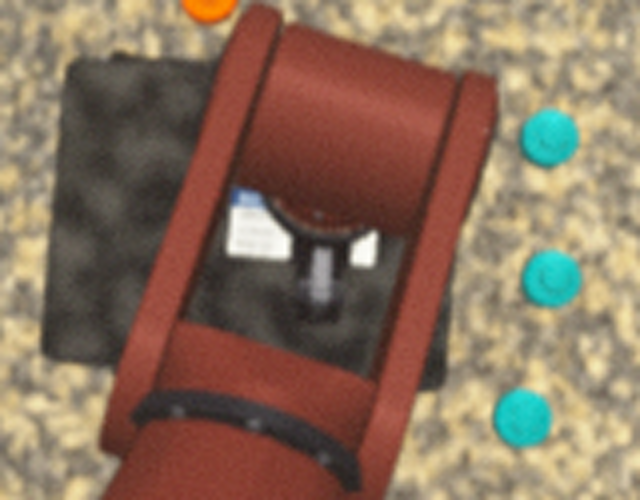

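Emit:
{"api": "arm_command", "payload": {
  "commands": [
    [[0,0,0],[0,0,0],1],
    [[0,0,0],[0,0,0],1]
  ]
}}

```text
time: 5.57
ee_pos: [0.6197, -0.1087, 0.3032]
tool_rot: [[0.999, 0.004, 0.047], [-0.047, -0.001, 0.999], [0.004, -1.0, -0.001]]
contact_force: [1.1, 0.5, 0.6]
gripper_width: 0.998
```

```bash
python3 -c "
from h import *
go([.619,-.106,.257])"
```

```text
t 5.57 pos [ 0.6197 -0.1087  0.3032] q [-16.3  18.6  96.3  -0.   64.8 -13.6] F [1.1 0.5 0.6] w 0.998
R [[0.999, 0.004, 0.047], [-0.047, -0.001, 0.999], [0.004, -1.0, -0.001]] need [-0.03  1.15  0.07]
```

Emit:
{"api": "arm_command", "payload": {
  "commands": [
    [[0,0.3,0.03],[0,0,0],1],
    [[0,0.3,0.03],[0,0,0],1],
    [[0,0.3,0],[0,0,0],1],
    [[0,0.1,0],[0,0,0],1],
    [[0,0,0],[0,0,0],1],
    [[0,0,0],[0,0,0],1],
    [[0,0,0],[0,0,0],1],
    [[0,0,0],[0,0,0],1]
  ]
}}

```text
time: 6.23
ee_pos: [0.6195, -0.1056, 0.2613]
tool_rot: [[0.999, 0.001, 0.046], [-0.046, -0.0, 0.999], [0.001, -1.0, -0.0]]
contact_force: [0.2, -0.1, -0.9]
gripper_width: 1.0
```

```bash
python3 -c "
from h import *
go([.619,-.106,.257])
s=cams.get_image('scene')
b=cv2.resize(s['img'][140:265,255:415],None,fx=5,fy=5,interpolation=cv2.INTER_CUBIC)[:600,:800]
cv2.imwrite('pics/s3.png',b)"
```

```text
t 6.23 pos [ 0.6195 -0.1056  0.2613] q [-16.1  21.5  97.6   0.   60.8 -13.4] F [ 0.2 -0.1 -0.9] w 1.0
R [[0.999, 0.001, 0.046], [-0.046, -0.0, 0.999], [0.001, -1.0, -0.0]] need [-0.01  0.11 -0.01]
```

View pics/s3.png

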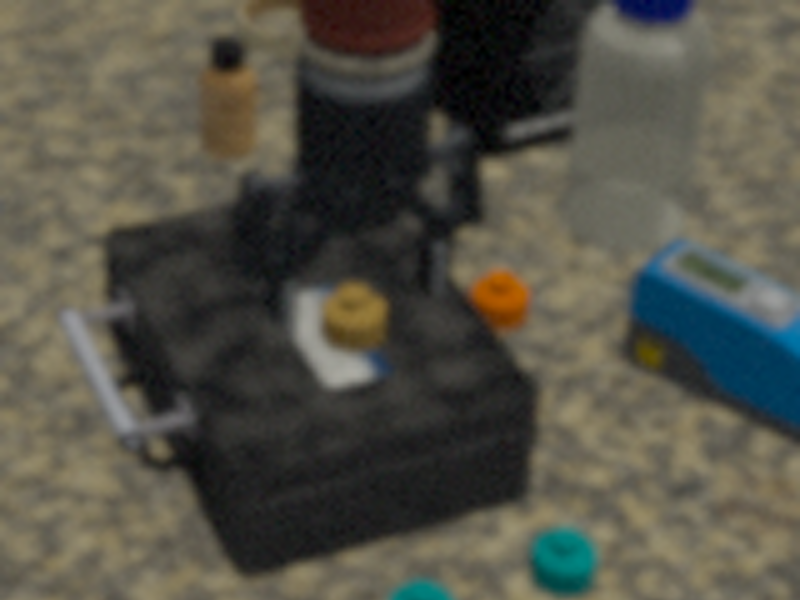

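The fingers straddle the weight, at crop (285,300) and (435,285). I lower 4 mm and close.

Emit:
{"api": "arm_command", "payload": {
  "commands": [
    [[0,0.12,0],[0,0,0],1],
    [[0,0,0],[0,0,0],0.6],
    [[0,0,0],[0,0,0],0.3],
    [[0,0,0],[0,0,0],0],
    [[0,0,0],[0,0,0],0],
    [[0,0,0],[0,0,0],0],
    [[0,0,0],[0,0,0],0],
    [[0,0,0],[0,0,0],0]
  ]
}}

```text
time: 6.95
ee_pos: [0.6192, -0.1056, 0.2564]
tool_rot: [[0.999, 0.0, 0.046], [-0.046, -0.0, 0.999], [0.0, -1.0, -0.0]]
contact_force: [-1.6, 0.2, 2.6]
gripper_width: 0.414
```

Emit:
{"api": "arm_command", "payload": {
  "commands": [
    [[0,0,0],[0,0,0],0],
    [[0,0,0],[0,0,0],0],
    [[0,-0.2,0],[0,0,0],0],
    [[0,-0.4,0],[0,0,0],0],
    [[0,-0.6,0],[0,0,0],0],
    [[0,-0.6,0],[0,0,0],0],
    [[0,-0.2,0],[0,0,0],0],
    [[0,0,0],[0,0,0],0]
  ]
}}

```text
time: 7.62
ee_pos: [0.6202, -0.1058, 0.3391]
tool_rot: [[0.999, 0.006, 0.046], [-0.046, -0.002, 0.999], [0.006, -1.0, -0.001]]
contact_force: [0.4, -0.4, -1.3]
gripper_width: 0.413
```

```bash
python3 -c "
from h import *
go([.452,.234,.335])
s=cams.get_image('scene')
b=cv2.resize(s['img'][140:265,255:415],None,fx=5,fy=5,interpolation=cv2.INTER_CUBIC)[:600,:800]
cv2.imwrite('pics/s4.png',b)"
```

```text
t 7.62 pos [ 0.6202 -0.1058  0.3391] q [-16.1  16.3  95.1   0.   68.3 -13.4] F [ 0.4 -0.4 -1.3] w 0.413
R [[0.999, 0.006, 0.046], [-0.046, -0.002, 0.999], [0.006, -1.0, -0.001]] need [-4.59  0.06  8.29]
```

View pics/s4.png

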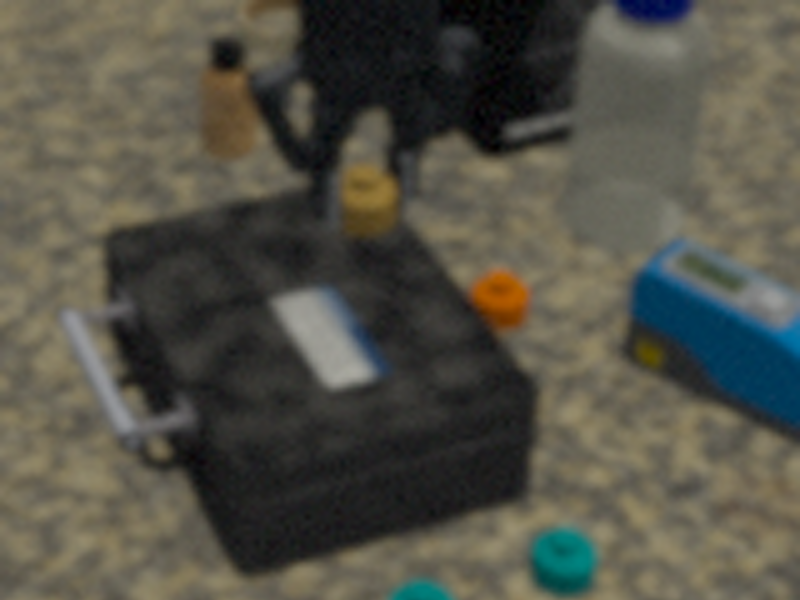

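Emit:
{"api": "arm_command", "payload": {
  "commands": [
    [[-0.18,0,0.33],[0,0,0],0],
    [[-0.37,0,0.66],[0,0,0],0],
    [[-0.46,0,0.83],[0,0,0],0],
    [[-0.46,0,0.83],[0,0,0],0],
    [[-0.46,0,0.83],[0,0,0],0],
    [[-0.46,0,0.83],[0,0,0],0],
    [[-0.46,0,0.83],[0,0,0],0],
    [[-0.46,0,0.83],[0,0,0],0]
  ]
}}

```text
time: 8.33
ee_pos: [0.4951, 0.1408, 0.3333]
tool_rot: [[0.999, -0.005, 0.046], [-0.046, -0.0, 0.999], [-0.005, -1.0, -0.0]]
contact_force: [-0.0, 0.6, -1.2]
gripper_width: 0.414
```

Emit:
{"api": "arm_command", "payload": {
  "commands": [
    [[-0.46,0,0.83],[0,0,0],0],
    [[-0.41,0,0.75],[0,0,0],0],
    [[-0.28,0,0.5],[0,0,0],0],
    [[-0.14,0,0.25],[0,0,0],0],
    [[0,0,0],[0,0,0],0],
    [[0,0,0],[0,0,0],0],
    [[0,0,0],[0,0,0],0]
  ]
}}

```text
time: 8.92
ee_pos: [0.4507, 0.2338, 0.3352]
tool_rot: [[0.999, -0.001, 0.047], [-0.047, -0.001, 0.999], [-0.001, -1.0, -0.001]]
contact_force: [0.7, -0.0, -1.6]
gripper_width: 0.415
```

```bash
python3 -c "
from h import *
go([.452,.234,.1814])
s=cams.get_image('scene');t=cams.get_image('top')
b=cv2.resize(s['img'][90:215,170:330],None,fx=5,fy=5,interpolation=cv2.INTER_CUBIC)[:600,:800]
a=cv2.resize(t['img'][190:310,130:270],None,fx=4,fy=4,interpolation=cv2.INTER_CUBIC)[:600,:800]
cv2.imwrite('pics/t5.png',a)
cv2.imwrite('pics/s5.png',b)"
```

```text
t 8.92 pos [0.4507 0.2338 0.3352] q [ 19.5   2.3 111.6  -0.   66.1  22.2] F [ 0.7 -0.  -1.6] w 0.415
R [[0.999, -0.001, 0.047], [-0.047, -0.001, 0.999], [-0.001, -1.0, -0.001]] need [0.04 3.84 0.01]
```

View pics/s5.png

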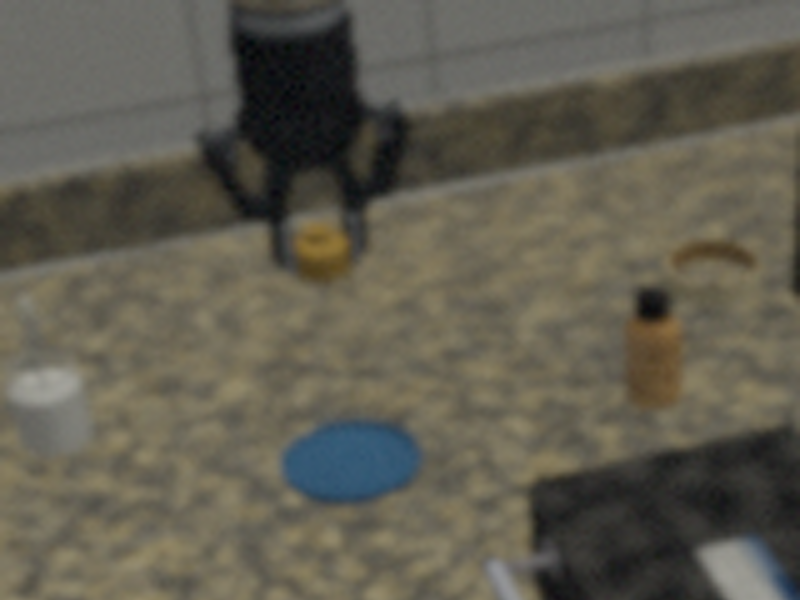

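View pics/t5.png

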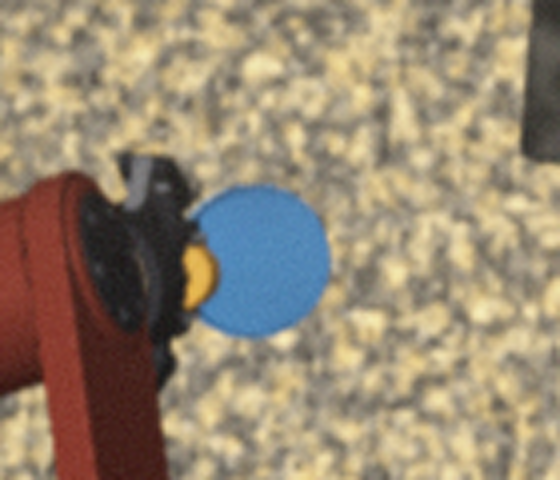

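```bash
python3 -c "
from h import *
s=cams.get_image('scene')
print(atz(s,(234.4,140.4),.174)); print(proj(s,(.4507,.2338,.176)))"
```

```text
[0.45116006 0.22705607 0.174     ]
[233.60973954 138.9900713 ]
```

Emit:
{"api": "arm_command", "payload": {
  "commands": [
    [[0.03,0.4,0],[0,0,0],0],
    [[0,0.8,0],[0,0,0],0],
    [[0,0.8,0],[0,0,0],0],
    [[0,0.6,0],[0,0,0],0],
    [[0,0.4,0],[0,0,0],0],
    [[0,0.2,0],[0,0,0],0],
    [[0,0,0],[0,0,0],0],
    [[0,0,0],[0,0,0],0]
  ]
}}

```text
time: 9.73
ee_pos: [0.4524, 0.2342, 0.2082]
tool_rot: [[0.999, 0.0, 0.047], [-0.047, 0.0, 0.999], [0.0, -1.0, 0.0]]
contact_force: [0.7, 0.1, -1.4]
gripper_width: 0.414
```

```bash
python3 -c "
from h import *
go([.452,.234,.1814])
s=cams.get_image('scene');t=cams.get_image('top')
b=cv2.resize(s['img'][110:215,170:330],None,fx=5,fy=5,interpolation=cv2.INTER_CUBIC)[:600,:800]
a=cv2.resize(t['img'][190:310,130:270],None,fx=4,fy=4,interpolation=cv2.INTER_CUBIC)[:600,:800]
cv2.imwrite('pics/t6.png',a)
cv2.imwrite('pics/s6.png',b)"
```

```text
t 9.73 pos [0.4524 0.2342 0.2082] q [ 19.5  13.7 115.   -0.   51.3  22.2] F [ 0.7  0.1 -1.4] w 0.414
R [[0.999, 0.0, 0.047], [-0.047, 0.0, 0.999], [0.0, -1.0, 0.0]] need [-0.01  0.67 -0.01]
```

View pics/s6.png

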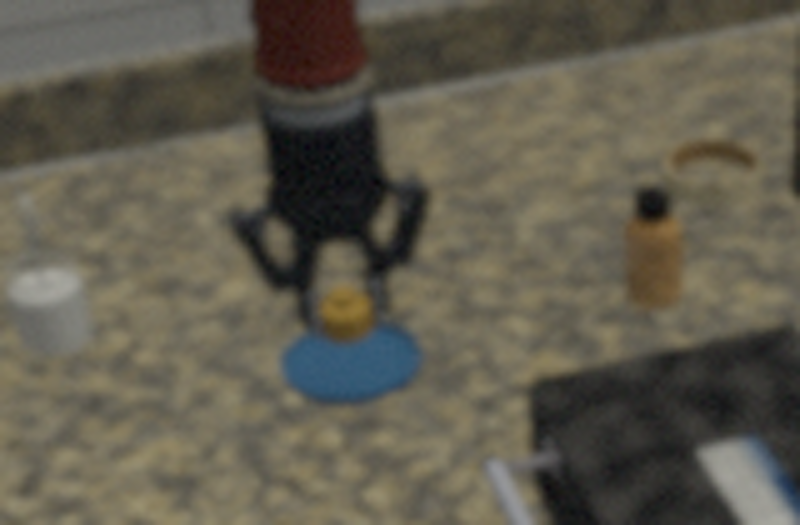

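View pics/t6.png

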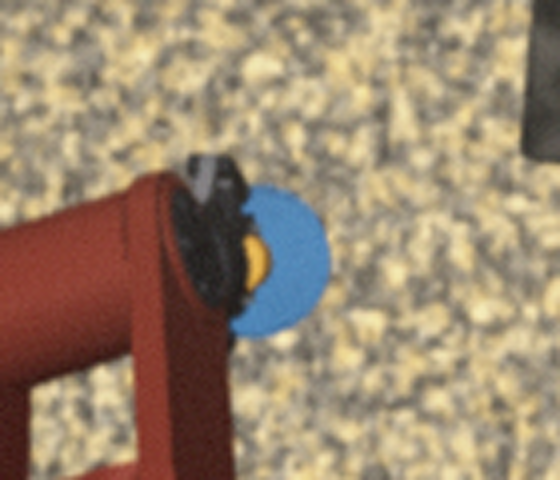

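The weight hangs at scene crop (346,313), just over the dish at (350,362). I lower it.

Emit:
{"api": "arm_command", "payload": {
  "commands": [
    [[0,0.2,0],[0,0,0],0],
    [[0,0.2,0],[0,0,0],0],
    [[0,0.13,0],[0,0,0],0],
    [[0,0.06,0],[0,0,0],0],
    [[0,0,0],[0,0,0],0],
    [[0,0,0],[0,0,0],0],
    [[0,0,0],[0,0,0],0],
    [[0,0,0],[0,0,0],0]
  ]
}}

```text
time: 10.5
ee_pos: [0.452, 0.2347, 0.1846]
tool_rot: [[0.999, 0.001, 0.046], [-0.046, 0.0, 0.999], [0.001, -1.0, 0.0]]
contact_force: [0.6, -0.3, -2.5]
gripper_width: 0.408
```

Emit:
{"api": "arm_command", "payload": {
  "commands": [
    [[0,0.05,0],[0,0,0],0],
    [[0,0,0],[0,0,0],0],
    [[0,0,0],[0,0,0],0],
    [[0,0,0],[0,0,0],0]
  ]
}}

```text
time: 10.83
ee_pos: [0.4518, 0.2346, 0.1823]
tool_rot: [[0.999, 0.0, 0.046], [-0.046, -0.0, 0.999], [0.0, -1.0, -0.0]]
contact_force: [0.4, -0.2, -1.4]
gripper_width: 0.411
```

Emit:
{"api": "arm_command", "payload": {
  "commands": [
    [[0,0.05,0],[0,0,0],0],
    [[0,0,0],[0,0,0],0],
    [[0,0,0],[0,0,0],0],
    [[0,0,0],[0,0,0],0]
  ]
}}

```text
time: 11.17
ee_pos: [0.4517, 0.2345, 0.1802]
tool_rot: [[0.999, -0.0, 0.046], [-0.046, -0.0, 0.999], [-0.0, -1.0, -0.0]]
contact_force: [-0.1, 0.0, -2.2]
gripper_width: 0.41
```

Emit:
{"api": "arm_command", "payload": {
  "commands": [
    [[0,0.03,0],[0,0,0],0],
    [[0,0,0],[0,0,0],0],
    [[0,0,0],[0,0,0],0],
    [[0,0,0],[0,0,0],0]
  ]
}}

```text
time: 11.5
ee_pos: [0.4519, 0.2346, 0.1795]
tool_rot: [[0.999, 0.0, 0.046], [-0.046, 0.0, 0.999], [0.0, -1.0, 0.0]]
contact_force: [-1.0, -0.8, 2.4]
gripper_width: 0.411
```

Fz went from -2 to +2.4 N, so the weight is on the dish floor. I open only part way because of the rim.

Emit:
{"api": "arm_command", "payload": {
  "commands": [
    [[0,0,0],[0,0,0],0.45],
    [[0,0,0],[0,0,0],0.5],
    [[0,0,0],[0,0,0],0.54],
    [[0,0,0],[0,0,0],0.54],
    [[0,0,0],[0,0,0],0.54],
    [[0,0,0],[0,0,0],0.54]
  ]
}}

```text
time: 12.0
ee_pos: [0.4518, 0.2345, 0.179]
tool_rot: [[0.999, 0.0, 0.046], [-0.046, 0.0, 0.999], [0.0, -1.0, 0.0]]
contact_force: [0.4, 0.1, -0.2]
gripper_width: 0.542
```

Emit:
{"api": "arm_command", "payload": {
  "commands": [
    [[0,-0.1,0],[0,0,0],0.54],
    [[0,-0.2,0],[0,0,0],0.54],
    [[0,-0.3,0],[0,0,0],0.54],
    [[0,-0.5,0],[0,0,0],0.54],
    [[0,-0.6,0],[0,0,0],0.54],
    [[0,-0.6,0],[0,0,0],0.54],
    [[0,-0.3,0],[0,0,0],0.54],
    [[0,0,0],[0,0,0],0.54]
  ]
}}

```text
time: 12.67
ee_pos: [0.4536, 0.2353, 0.2878]
tool_rot: [[0.999, 0.009, 0.046], [-0.046, 0.003, 0.999], [0.009, -1.0, 0.003]]
contact_force: [0.4, -0.2, 1.0]
gripper_width: 0.543
```

```bash
python3 -c "
from h import *
go([.452,.234,.1814])
s=cams.get_image('scene');t=cams.get_image('top')
b=cv2.resize(s['img'][110:215,170:330],None,fx=5,fy=5,interpolation=cv2.INTER_CUBIC)[:600,:800]
a=cv2.resize(t['img'][190:310,130:270],None,fx=4,fy=4,interpolation=cv2.INTER_CUBIC)[:600,:800]
cv2.imwrite('pics/t7.png',a)
cv2.imwrite('pics/s7.png',b)"
```

```text
t 12.67 pos [0.4536 0.2353 0.2878] q [ 19.5   6.2 113.2  -0.   60.1  22.2] F [ 0.4 -0.2  1. ] w 0.543
R [[0.999, 0.009, 0.046], [-0.046, 0.003, 0.999], [0.009, -1.0, 0.003]] need [-0.06  2.66 -0.04]
```

View pics/s7.png

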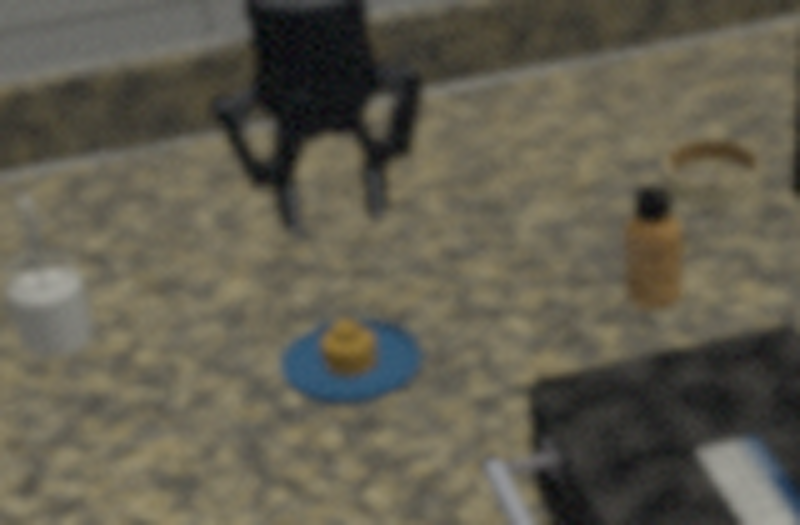

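The weight stands upright in the dish: crop (348,350), dish centre (350,362). Before the lid I check reach, by fitting the arm's planar geometry from the logged poses.

```bash
cat > kin.py <<'E'
import numpy as np
from scipy.optimize import least_squares
D=[((12.4,92.4,75.1),(.1995,-.5923,.4047)),((12.9,91.9,75.2),(.6201,-.1036,.4044)),((21.5,97.6,60.8),(.6195,-.1056,.2613)),((2.3,111.6,66.1),(.4507,.2338,.3352)),((13.7,115,51.3),(.4524,.2342,.2082)),((6.2,113.2,60.1),(.4536,.2353,.2878))]
def fk(p,q,d6=None):
    a,d,L2,L3,f=p[:5]; d6=p[5]
    q2,q3,q5=np.radians(q)
    return np.array([a+L2*np.sin(q2)+L3*np.sin(q2+q3+f)+d6*np.sin(q2+q3+q5), d+L2*np.cos(q2)+L3*np.cos(q2+q3+f)+d6*np.cos(q2+q3+q5)])
def fit(D=D,d6prior=0.1):
    res=lambda p:np.concatenate([fk(p,q)-[np.sqrt(x[0]**2+x[1]**2-.0697**2),x[2]] for q,x in D]+[[(p[5]-d6prior)*1e-3,p[0]*1e-3,(p[4])*1e-4]])
    return least_squares(res,[0,.35,.35,.35,0,d6prior],x_scale=.1)
if __name__=='__main__':
    for d6 in(.08,.12,.2):
        r=fit(d6prior=d6);print(np.round(r.x,4),np.abs(r.fun).max())
E
python3 kin.py; python3 -c "
from h import *; go([.39,.05,.30])"
```

```text
[0.0006 0.3361 0.4557 0.5597 0.1091 0.1751] 0.00031923796149729844
[0.0006 0.3369 0.4557 0.5597 0.1091 0.1759] 0.00031917501288902805
[0.0006 0.3384 0.4558 0.5598 0.1092 0.1774] 0.0003190491208119872
t 12.77 pos [0.4518 0.2346 0.2837] q [ 19.5   6.5 113.4   0.   60.   22.2] F [-0.4 -0.5 -0.3] w 0.545
R [[0.999, 0.001, 0.046], [-0.046, 0.001, 0.999], [0.001, -1.0, 0.001]] need [-1.33 -0.41 -4.68]
```

Emit:
{"api": "arm_command", "payload": {
  "commands": [
    [[0,0,0],[0,0,-1],0.4],
    [[0,0,0],[0,0,-1],0.4],
    [[0,0,0],[0,0,-1],0.4],
    [[0,0,0],[0,0,-1],0.4],
    [[0,0,0],[0,0,0],0.4],
    [[0,0,0],[0,0,0],0.4],
    [[0,0,0],[0,0,0],0.4]
  ]
}}

```text
time: 13.35
ee_pos: [0.4513, 0.2344, 0.2819]
tool_rot: [[0.922, 0.385, 0.046], [-0.042, -0.019, 0.999], [0.386, -0.923, -0.001]]
contact_force: [0.1, -0.5, 0.3]
gripper_width: 0.402
```

```bash
python3 -c "
from h import *; go([.39,.05,.30])"
```

```text
t 13.35 pos [0.4513 0.2344 0.2819] q [ 21.9   2.3 119.4 -15.   38.4  34.7] F [ 0.1 -0.5  0.3] w 0.402
R [[0.922, 0.385, 0.046], [-0.042, -0.019, 0.999], [0.386, -0.923, -0.001]] need [-1.04 -0.92 -4.68]
```

```bash
cat > kin3.py <<'E'
import numpy as np
from scipy.optimize import least_squares
from scipy.spatial.transform import Rotation as Ro
# full pose data: q(6), pos, R
D=[([-77.8,12.4,92.4,0,75.1,-75.3],(.1995,-.5923,.4047),None),([-15.9,12.9,91.9,0,75.2,-13.3],(.6201,-.1036,.4044),None),([-16.1,21.5,97.6,0,60.8,-13.4],(.6195,-.1056,.2613),None),([19.5,2.3,111.6,0,66.1,22.2],(.4507,.2338,.3352),None),([19.5,13.7,115,0,51.3,22.2],(.4524,.2342,.2082),None),
([21.9,2.3,119.4,-15.,38.4,34.7],(.4513,.2344,.2819),[[0.922, 0.385, 0.046], [-0.042, -0.019, 0.999], [0.386, -0.923, -0.001]])]
Y=lambda a:Ro.from_euler('y',a).as_matrix(); Z=lambda a:Ro.from_euler('z',a).as_matrix()
T0=np.array([[1,0,0],[0,0,1],[0,1,0]]).T  # placeholder, set by fit
def fk(p,q):
    a,d,L2,L3,f,d6,lat,s4=p
    q=np.radians(q)
    A=Z(q[0]); P=A@[a,lat,d]; A=A@Y(q[1]); P=P+A@[0,0,L2]; A=A@Y(q[2]); P=P+A@[L3*np.sin(f),0,L3*np.cos(f)]
    A=A@Z(s4*q[3])@Y(q[4]); P=P+A@[0,0,d6]; A=A@Z(s4*q[5])
    return P,A
def fit(s4,D=D):
    def res(p):
        o=[]
        for q,x,R in D:
            P,A=fk(list(p)+[s4],q); o+=list(P-x)
            if R is not None: o+=list((A[:,2]-np.array(R)[:,1])*.2)
        return o
    return least_squares(res,[0,.33,.4557,.5597,.109,.15,.0697])
if __name__=='__main__':
    for s in(1,-1):
        r=fit(s);print(s,np.round(r.x,4),np.abs(r.fun).max())
        P,A=fk(list(r.x)+[s],D[-1][0]);print(P,A)
E
python3 kin3.py
```

```text
1 [4.000e-04 2.912e-01 4.555e-01 5.599e-01 1.088e-01 1.301e-01 7.000e-02] 0.0003126770329706652
[0.45124929 0.23433135 0.28213778] [[-9.21298093e-01  4.62327197e-02  3.86098899e-01]
 [ 4.25607918e-02  9.98930675e-01 -1.80578232e-02]
 [-3.86520896e-01 -2.03963263e-04 -9.22280627e-01]]
-1 [0.0139 0.2486 0.4185 0.5486 0.0851 0.0675 0.0647] 0.05985382723624036
[0.43112187 0.25477108 0.27760423] [[-6.35498160e-01 -7.24771986e-01  2.66172231e-01]
 [-6.68388873e-01  6.88988771e-01  2.80269136e-01]
 [-3.86520896e-01  2.03963263e-04 -9.22280627e-01]]
```

```bash
cat > plan.py <<'E'
from kin3 import *
p=list(fit(1).x)+[1]
lo=np.array([-157.48,-44.54,17.64,-64.5,7.68,-147.95]);hi=np.array([157.48,120.13,146.25,244.5,150.69,147.95])
yaw=-.0514; C=np.array([.6001,-.0712]); cx=np.array([np.cos(yaw),np.sin(yaw),0]); cy=np.array([-np.sin(yaw),np.cos(yaw),0]); cz=np.array([0,0,1.])
hinge=np.array([C[0],C[1],0])+.106*cx+.056*cz
def bar(th):
    a=np.arctan2(.012,.233)+th; r=np.hypot(.233,.012)
    return hinge-r*np.cos(a)*cx+r*np.sin(a)*cz
def pose(th,tilt,back=0,g=.155):
    y=np.sin(tilt)*cx-np.cos(tilt)*cz; z=cy; x=np.cross(y,z)
    return bar(th)-(g+back)*y, np.stack([x,y,z],1)
def ik(P,R,q0):
    def res(q):
        Pq,A=fk(p,q); T=np.stack([-A[:,0],A[:,2],A[:,1]],1)
        return np.concatenate([(Pq-P)*10,(Ro.from_matrix(R.T@T).as_rotvec())])
    r=least_squares(res,np.clip(q0,lo+.1,hi-.1),bounds=(lo,hi),x_scale=30)
    return r.x,np.abs(r.fun).max()
if __name__=='__main__':
    print(bar(0),bar(np.pi/4))
    for t in(0,15,25,35,45):
        q0=[-10,0,125,0,40,0]
        for th,b in((0,.15),(0,.07),(0,0),(.4,0),(.785,0)):
            P,R=pose(th,np.radians(t),b); q,e=ik(P,R,q0)
            print(t,th,b,np.round(P,3),np.round(q,1),'err %.4f'%e)
            if e<1e-3:q0=q
E
python3 plan.py
```

```text
[ 0.47326773 -0.06467507  0.068     ] [ 0.54989579 -0.06861723  0.22924116]
0 0 0.15 [ 0.473 -0.065  0.373] [-16.2  -4.1 113.5  -0.   70.6 -13.3] err 0.0000
0 0 0.07 [ 0.473 -0.065  0.293] [-16.2   1.9 117.2  -0.   61.  -13.3] err 0.0000
0 0 0 [ 0.473 -0.065  0.223] [-16.2   8.7 119.   -0.   52.3 -13.3] err 0.0000
0 0.4 0 [ 0.496 -0.066  0.313] [-15.6   3.1 113.5   0.   63.5 -12.7] err 0.0000
0 0.785 0 [ 0.55  -0.069  0.384] [-14.4   4.9 103.2  -0.   71.9 -11.4] err 0.0000
15 0 0.15 [ 0.394 -0.061  0.363] [-20.3 -19.3 127.7   5.3  57.4 -19.6] err 0.0000
15 0 0.07 [ 0.415 -0.062  0.285] [-19.4  -9.2 129.1   5.9  45.9 -20. ] err 0.0000
15 0 0 [ 0.433 -0.063  0.218] [-18.6   1.1 128.7   6.9  35.9 -20.8] err 0.0000
15 0.4 0 [ 0.456 -0.064  0.308] [-17.8  -5.6 123.2   5.1  48.  -17.8] err 0.0000
15 0.785 0 [ 0.51  -0.067  0.379] [-16.1  -3.8 113.1   4.1  56.2 -15. ] err 0.0000
25 0 0.15 [ 0.345 -0.058  0.344] [-24.5 -30.  137.2  11.7  49.9 -27.4] err 0.0000
25 0 0.07 [ 0.378 -0.06   0.272] [-22.3 -15.9 137.   13.8  36.  -28.9] err 0.0000
25 0 0 [ 0.408 -0.061  0.208] [-20.7  -2.5 134.9  1
[... 311 characters left out ...]
.1 -21.4 144.7  29.7  27.1 -46.3] err 0.0000
35 0 0 [ 0.384 -0.06   0.195] [-23.1  -4.4 140.6  48.   15.5 -63.7] err 0.0000
35 0.4 0 [ 0.408 -0.061  0.285] [-21.8 -14.5 135.8  23.8  27.2 -37. ] err 0.0000
35 0.785 0 [ 0.461 -0.064  0.356] [-19.2 -13.4 126.1  16.5  34.4 -27.1] err 0.0000
45 0 0.15 [ 0.258 -0.054  0.284] [-33.6 -37.5 146.2  19.6  54.7 -41.5] err 0.3744
45 0 0.07 [ 0.314 -0.057  0.227] [-28.8 -19.5 146.2  35.8  28.6 -54.9] err 0.2064
45 0 0 [ 0.364 -0.059  0.178] [ -25.9   -3.3  145.4  105.9   16.7 -123.2] err 0.0000
45 0.4 0 [ 0.387 -0.06   0.267] [-24.1 -16.6 141.5  51.6  19.1 -65.3] err 0.0000
45 0.785 0 [ 0.44  -0.063  0.339] [-20.9 -16.4 132.2  32.5  24.  -43.1] err 0.0000
```

```bash
cat >> h.py <<'E'
def gop(P,R):
    d=go(P); s=monitor.state(); T=np.array(s['tool_rot'])
    from scipy.spatial.transform import Rotation as Ro
    print('turn',np.round(Ro.from_matrix(T.T@R).as_rotvec()/0.1,2),'shift in target axes',np.round(R.T@(P-s['ee_pos'])/0.04,2),'P',np.round(P,4))
E
python3 -c "
from h import *; from plan import pose
gop(*pose(0,np.radians(25),.07))"
```

```text
t 13.35 pos [0.4513 0.2344 0.2819] q [ 21.9   2.3 119.4 -15.   38.4  34.7] F [ 0.1 -0.5  0.3] w 0.402
R [[0.922, 0.385, 0.046], [-0.042, -0.019, 0.999], [0.386, -0.923, -0.001]] need [-1.47 -0.33 -7.43]
turn [-0.01  0.05 -0.41] shift in target axes [-1.42 -0.38 -7.44] P [ 0.3783 -0.0598  0.2719]
```

Emit:
{"api": "arm_command", "payload": {
  "commands": [
    [[-0.14,-0.04,-0.4],[0,0.05,-0.41],0.3],
    [[-0.14,-0.04,-0.8],[0,0,0],0.3],
    [[-0.14,-0.04,-0.95],[0,0,0],0.3],
    [[-0.14,-0.04,-0.95],[0,0,0],0.3],
    [[-0.14,-0.04,-0.95],[0,0,0],0.3],
    [[-0.14,-0.04,-0.95],[0,0,0],0.3],
    [[-0.14,-0.04,-0.95],[0,0,0],0.3],
    [[-0.14,-0.04,-0.8],[0,0,0],0.3]
  ]
}}

```text
time: 14.02
ee_pos: [0.3919, -0.0348, 0.2756]
tool_rot: [[0.903, 0.427, 0.051], [-0.047, -0.019, 0.999], [0.427, -0.904, 0.003]]
contact_force: [0.7, -0.4, 0.8]
gripper_width: 0.3
```

Emit:
{"api": "arm_command", "payload": {
  "commands": [
    [[-0.14,-0.04,-0.5],[0,0,0],0.3],
    [[-0.14,-0.04,-0.2],[0,0,0],0.3],
    [[0,0,0],[0,0,0],0.3],
    [[0,0,0],[0,0,0],0.3],
    [[0,0,0],[0,0,0],0.3],
    [[0,0,0],[0,0,0],0.3]
  ]
}}

```text
time: 14.52
ee_pos: [0.3797, -0.0596, 0.2734]
tool_rot: [[0.903, 0.426, 0.049], [-0.045, -0.019, 0.999], [0.427, -0.904, 0.002]]
contact_force: [-0.6, 0.2, 0.6]
gripper_width: 0.3
```

```bash
python3 -c "
from h import *; from plan import pose
gop(*pose(0,np.radians(25),0))
s=cams.get_image('scene');t=cams.get_image('top')
b=cv2.resize(s['img'][120:260,210:370],None,fx=4,fy=4,interpolation=cv2.INTER_CUBIC)[:600,:800]
a=cv2.resize(t['img'][150:290,250:390],None,fx=4,fy=4,interpolation=cv2.INTER_CUBIC)[:600,:800]
cv2.imwrite('pics/t8.png',a)
cv2.imwrite('pics/s8.png',b)"
```

```text
t 14.52 pos [ 0.3797 -0.0596  0.2734] q [-22.3 -16.  137.   14.2  36.  -29.3] F [-0.6  0.2  0.6] w 0.3
R [[0.903, 0.426, 0.049], [-0.045, -0.019, 0.999], [0.427, -0.904, 0.002]] need [-0.06  1.77 -0.01]
turn [-0.03  0.01  0.04] shift in target axes [-0.05  1.77 -0.01] P [ 0.4078 -0.0613  0.2085]
```

View pics/s8.png

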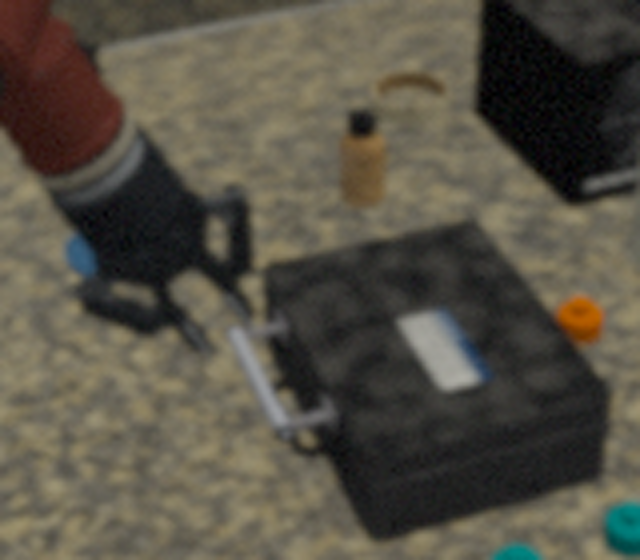

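View pics/t8.png

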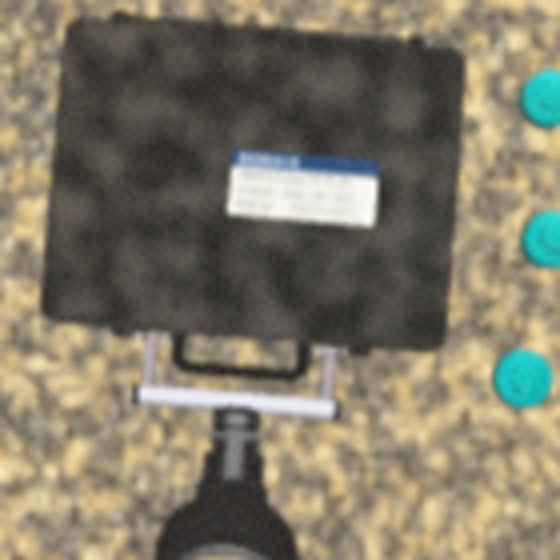

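The gripper, top crop (236,430), is centred on the bar at (236,402). I advance along the fingers.

Emit:
{"api": "arm_command", "payload": {
  "commands": [
    [[-0.05,0.2,0],[0,0,0],0.3],
    [[0,0.3,0],[0,0,0],0.3],
    [[0,0.3,0],[0,0,0],0.3],
    [[0,0.3,0],[0,0,0],0.3],
    [[0,0.15,0],[0,0,0],0.3],
    [[0,0,0],[0,0,0],0.3],
    [[0,0,0],[0,0,0],0.3]
  ]
}}

```text
time: 15.2
ee_pos: [0.3987, -0.0607, 0.2267]
tool_rot: [[0.904, 0.425, 0.05], [-0.046, -0.019, 0.999], [0.425, -0.905, 0.003]]
contact_force: [0.4, -0.3, -0.6]
gripper_width: 0.304
```

```bash
python3 -c "
from h import *; from plan import pose
gop(*pose(0,np.radians(25),0))
s=cams.get_image('scene');t=cams.get_image('top')
b=cv2.resize(s['img'][140:260,210:350],None,fx=5,fy=5,interpolation=cv2.INTER_CUBIC)[:600,:800]
a=cv2.resize(t['img'][190:290,250:390],None,fx=5,fy=5,interpolation=cv2.INTER_CUBIC)[:600,:800]
cv2.imwrite('pics/t9.png',a)
cv2.imwrite('pics/s9.png',b)"
```

```text
t 15.2 pos [ 0.3987 -0.0607  0.2267] q [-21.2  -6.6 135.9  17.   27.8 -31.8] F [ 0.4 -0.3 -0.6] w 0.304
R [[0.904, 0.425, 0.05], [-0.046, -0.019, 0.999], [0.425, -0.905, 0.003]] need [ 0.01  0.51 -0.  ]
turn [-0.03  0.    0.03] shift in target axes [ 0.01  0.51 -0.  ] P [ 0.4078 -0.0613  0.2085]
```

View pics/s9.png

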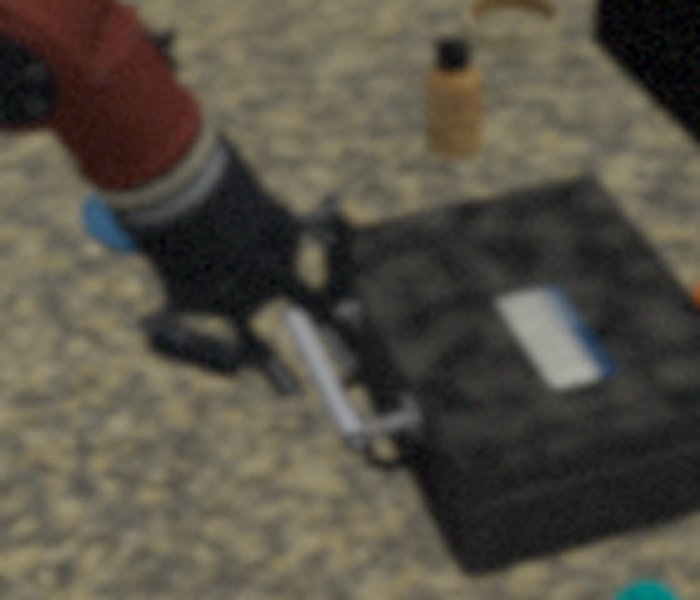

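View pics/t9.png

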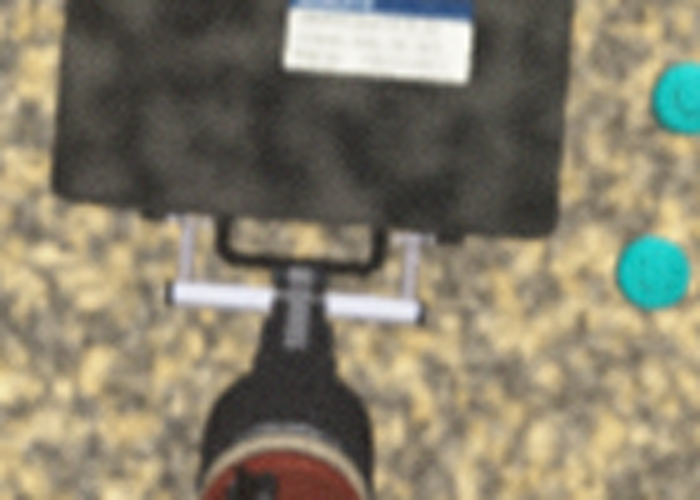

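The bar lies between the fingers, with one finger in the gap. I advance 17 mm more, then close.

Emit:
{"api": "arm_command", "payload": {
  "commands": [
    [[0,0.2,0],[0,0,0],0.3],
    [[0,0.17,0],[0,0,0],0.3],
    [[0,0.05,0],[0,0,0],0.3],
    [[0,0,0],[0,0,0],0.3],
    [[0,0,0],[0,0,0],0.25],
    [[0,0,0],[0,0,0],0.2],
    [[0,0,0],[0,0,0],0.2]
  ]
}}

```text
time: 15.88
ee_pos: [0.4061, -0.0615, 0.2123]
tool_rot: [[0.903, 0.427, 0.051], [-0.047, -0.02, 0.999], [0.427, -0.904, 0.002]]
contact_force: [0.6, -0.2, -0.1]
gripper_width: 0.197
```

Emit:
{"api": "arm_command", "payload": {
  "commands": [
    [[0,0,0],[0,0,0],0.16],
    [[0,0,0],[0,0,0],0.12],
    [[0,0,0],[0,0,0],0.08],
    [[0,0,0],[0,0,0],0.04],
    [[0,0,0],[0,0,0],0],
    [[0,0,0],[0,0,0],0],
    [[0,0,0],[0,0,0],0]
  ]
}}

```text
time: 16.47
ee_pos: [0.4052, -0.0613, 0.2118]
tool_rot: [[0.904, 0.424, 0.05], [-0.046, -0.019, 0.999], [0.425, -0.905, 0.003]]
contact_force: [-6.5, -0.7, 5.4]
gripper_width: 0.115
```

```bash
python3 -c "
from h import *; from plan import pose
gop(*pose(0,np.radians(25),0))
print(monitor.state()['moment'])"
```

```text
t 16.47 pos [ 0.4052 -0.0613  0.2118] q [-20.9  -3.4 135.2  18.3  25.3 -33. ] F [-6.5 -0.7  5.4] w 0.115
R [[0.904, 0.424, 0.05], [-0.046, -0.019, 0.999], [0.425, -0.905, 0.003]] need [0.02 0.1  0.  ]
turn [-0.03  0.    0.02] shift in target axes [0.02 0.1  0.  ] P [ 0.4078 -0.0613  0.2085]
[-0.14927345  0.80537609 -0.11167518]
```

```bash
python3 -c "
from h import *; from plan import pose,bar
R=pose(0,np.radians(25))[1]
th=np.linspace(0,np.pi/4,25)
for i in range(24): print(i,np.round(R.T@(bar(th[i+1])-bar(th[i]))/.04,3))"
```

```text
0 [ 0.092 -0.167 -0.   ]
1 [ 0.098 -0.164 -0.   ]
2 [ 0.103 -0.161  0.   ]
3 [ 0.108 -0.157 -0.   ]
4 [ 0.113 -0.154  0.   ]
5 [ 0.118 -0.15  -0.   ]
6 [ 0.123 -0.146 -0.   ]
7 [ 0.128 -0.142 -0.   ]
8 [ 0.132 -0.138  0.   ]
9 [ 0.137 -0.133 -0.   ]
10 [ 0.141 -0.129  0.   ]
11 [ 0.145 -0.124 -0.   ]
12 [ 0.149 -0.119 -0.   ]
13 [ 0.153 -0.114  0.   ]
14 [ 0.157 -0.109  0.   ]
15 [ 0.16  -0.104 -0.   ]
16 [ 0.163 -0.099  0.   ]
17 [ 0.167 -0.093 -0.   ]
18 [ 0.17  -0.088  0.   ]
19 [ 0.172 -0.082 -0.   ]
20 [ 0.175 -0.076 -0.   ]
21 [ 0.177 -0.071  0.   ]
22 [ 0.18  -0.065 -0.   ]
23 [ 0.182 -0.059  0.   ]
```

Emit:
{"api": "arm_command", "payload": {
  "commands": [
    [[0.05,-0.08,0],[0,0,0],0],
    [[0.05,-0.08,0],[0,0,0],0],
    [[0.1,-0.16,0],[0,0,0],0],
    [[0.1,-0.16,0],[0,0,0],0],
    [[0,0,0],[0,0,0],0]
  ]
}}

```text
time: 16.88
ee_pos: [0.4075, -0.0614, 0.2346]
tool_rot: [[0.905, 0.422, 0.049], [-0.045, -0.019, 0.999], [0.423, -0.906, 0.002]]
contact_force: [-9.2, -4.1, 1.0]
gripper_width: 0.113
```

```bash
cat >> h.py <<'E'
def arc():
    from plan import bar,hinge,cx,cz,pose
    s=monitor.state(); T=np.array(s['tool_rot']); F=T.T@s['contact_force']
    g=s['ee_pos']+.155*T[:,1]
    v=g-hinge; a=np.arctan2(v@cz,-(v@cx)); th=a-np.arctan2(.012,.233)
    print('t',round(s['time'],2),'pos',np.round(s['ee_pos'],4),'theta est',round(th,3),'rad err mm',round(1e3*(np.hypot(v@cz,v@cx)-.2333),1),'F world',np.round(s['contact_force'],1),'tool',np.round(F,1),'w',round(s['gripper_width'],3))
E
python3 -c "
from h import *; arc()
s=cams.get_image('scene')
b=cv2.resize(s['img'][140:260,210:370],None,fx=5,fy=5,interpolation=cv2.INTER_CUBIC)[:600,:800]
cv2.imwrite('pics/s10.png',b)"
```

```text
t 16.88 pos [ 0.4075 -0.0614  0.2346] theta est 0.111 rad err mm 3.2 F world [-9.2 -4.1  1. ] tool [-7.8 -4.7 -4.5] w 0.113
```

View pics/s10.png

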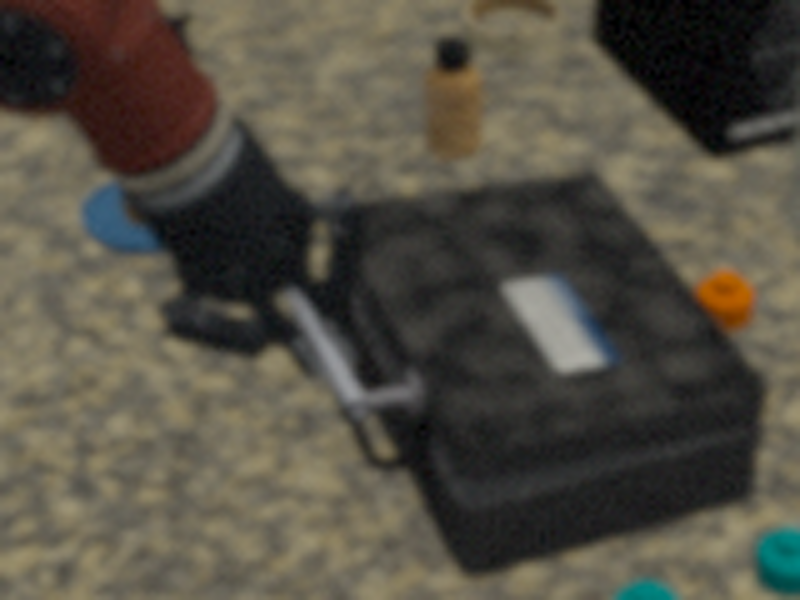

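The lid's front has come up: a seam is open at crop (430,470) and the forces are small. I continue along the arc.

Emit:
{"api": "arm_command", "payload": {
  "commands": [
    [[0.11,-0.16,0],[0,0,0],0],
    [[0.11,-0.15,0],[0,0,0],0],
    [[0.12,-0.15,0],[0,0,0],0],
    [[0.12,-0.15,0],[0,0,0],0],
    [[0.13,-0.14,0],[0,0,0],0],
    [[0.13,-0.14,0],[0,0,0],0],
    [[0,0,0],[0,0,0],0]
  ]
}}

```text
time: 17.52
ee_pos: [0.4181, -0.062, 0.2792]
tool_rot: [[0.906, 0.42, 0.048], [-0.045, -0.018, 0.999], [0.421, -0.907, 0.002]]
contact_force: [-12.6, -3.2, 2.1]
gripper_width: 0.116
```

```bash
python3 -c "
from h import *; arc()"
```

```text
t 17.52 pos [ 0.4181 -0.062   0.2792] theta est 0.303 rad err mm 4.6 F world [-12.6  -3.2   2.1] tool [-10.4  -7.1  -3.8] w 0.116
```

Emit:
{"api": "arm_command", "payload": {
  "commands": [
    [[0.12,-0.14,0],[0,0,0],0],
    [[0.12,-0.13,0],[0,0,0],0],
    [[0.13,-0.13,0],[0,0,0],0],
    [[0.14,-0.13,0],[0,0,0],0],
    [[0.14,-0.12,0],[0,0,0],0],
    [[0.15,-0.11,0],[0,0,0],0],
    [[0,0,0],[0,0,0],0]
  ]
}}

```text
time: 18.1
ee_pos: [0.4364, -0.0631, 0.3225]
tool_rot: [[0.903, 0.428, 0.05], [-0.046, -0.02, 0.999], [0.428, -0.904, 0.002]]
contact_force: [-8.3, 0.6, 3.1]
gripper_width: 0.116
```

```bash
python3 -c "
from h import *; arc()"
```

```text
t 18.1 pos [ 0.4364 -0.0631  0.3225] theta est 0.504 rad err mm 6.3 F world [-8.3  0.6  3.1] tool [-6.2 -6.3  0.2] w 0.116
```

Emit:
{"api": "arm_command", "payload": {
  "commands": [
    [[0.15,-0.11,0],[0,0,0],0],
    [[0.16,-0.11,0],[0,0,0],0],
    [[0.16,-0.1,0],[0,0,0],0],
    [[0.17,-0.09,0],[0,0,0],0],
    [[0.17,-0.09,0],[0,0,0],0],
    [[0.14,-0.07,0],[0,0,0],0],
    [[0.07,-0.03,0],[0,0,0],0],
    [[0,0,0],[0,0,0],0]
  ]
}}

```text
time: 18.77
ee_pos: [0.463, -0.0646, 0.3602]
tool_rot: [[0.902, 0.428, 0.051], [-0.046, -0.02, 0.999], [0.429, -0.903, 0.002]]
contact_force: [3.3, -0.8, -6.1]
gripper_width: 0.112
```

Emit:
{"api": "arm_command", "payload": {
  "commands": [
    [[0,0,0],[0,0,0],0],
    [[0,0,0],[0,0,0],0],
    [[0,0,0],[0,0,0],0]
  ]
}}

```text
time: 19.02
ee_pos: [0.462, -0.0646, 0.359]
tool_rot: [[0.903, 0.427, 0.051], [-0.047, -0.02, 0.999], [0.427, -0.904, 0.002]]
contact_force: [5.6, -1.7, -6.6]
gripper_width: 0.114
```

```bash
python3 -c "
from h import *; arc()
s=cams.get_image('scene');t=cams.get_image('top')
cv2.imwrite('pics/s11r.png',s['img']);cv2.imwrite('pics/t11r.png',t['img'])
b=cv2.resize(s['img'][120:260,210:370],None,fx=5,fy=5,interpolation=cv2.INTER_CUBIC)[:600,:800]
a=cv2.resize(t['img'][140:290,250:390],None,fx=4,fy=4,interpolation=cv2.INTER_CUBIC)[:600,:800]
cv2.imwrite('pics/t11.png',a)
cv2.imwrite('pics/s11.png',b)"
```

```text
t 19.02 pos [ 0.462  -0.0646  0.359 ] theta est 0.69 rad err mm 8.0 F world [ 5.6 -1.7 -6.6] tool [ 2.3  8.4 -1.4] w 0.114
```

View pics/s11.png

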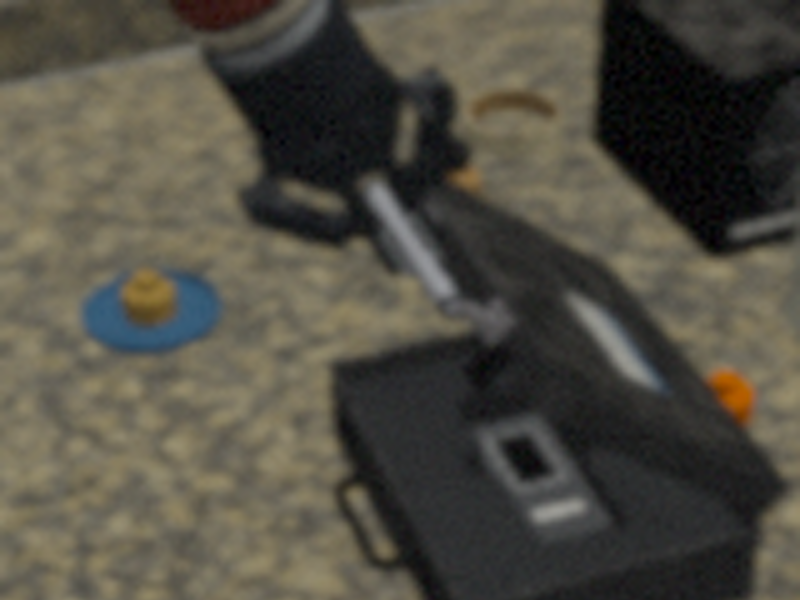

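View pics/t11.png

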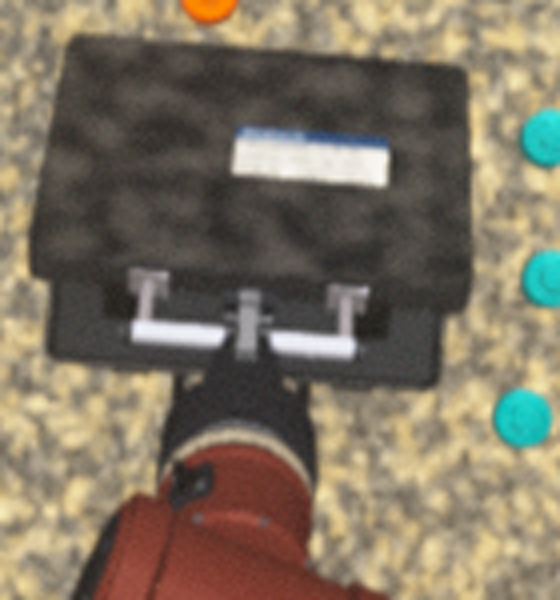

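```bash
python3 -c "
from h import *; from plan import *
s=cams.get_image('scene');t=cams.get_image('top')
def ang(X): v=X-hinge; return np.arctan2(v@cz,-(v@cx))-np.arctan2(.012,.233),np.hypot(v@cz,v@cx)
X,e=tri(s,(300.4,179.4),t,(338.5,226.5));print(X,e,ang(X))
for th in (.6,.65,.7,.75,.8,.85):
    B=bar(th); print(th,B,'topR',proj(t,B-.065*cy),'topL',proj(t,B+.065*cy),'sceneR',proj(s,B-.065*cy))
arc()"
```

```text
[ 0.53032705 -0.12664863  0.21456705] 0.0008150291704448567 (np.float64(0.6909234304319579), np.float64(0.23455150338201386))
0.6 [ 0.52067754 -0.06711409  0.19746572] topR [340.47729687 232.47701598] topL [281.455595   228.10353389] sceneR [296.65377186 187.04304517]
0.65 [ 0.5279701  -0.06748925  0.20656144] topR [340.95727804 229.08574063] topL [281.46144367 224.67176648] sceneR [299.19566681 183.59019467]
0.7 [ 0.53570754 -0.06788731  0.21528083] topR [341.44865963 225.43798318] topL [281.49530596 220.98425993] sceneR [301.91496856 180.19888474]
0.75 [ 0.54387052 -0.06830726  0.2236021 ] topR [341.94984978 221.5415698 ] topL [281.55770541 217.04900588] sceneR [304.80328027 176.88190867]
0.8 [ 0.55243864 -0.06874805  0.23150445] topR [342.4591395  217.40597774] topL [281.64903367 212.8756506 ] sceneR [307.85127853 173.65187918]
0.85 [ 0.56139048 -0.06920858  0.23896813] topR [342.97471004 213.04235359] topL [281.76953928 208.47551203] sceneR [311.04875977 170.52113719]
t 19.22 pos [ 0.462  -0.0646  0.359 ] theta est 0.69 rad err mm 8.0 F world [ 5.4 -1.6 -6.5] tool [ 2.1  8.2 -1.4] w 0.115
```

Emit:
{"api": "arm_command", "payload": {
  "commands": [
    [[0.13,-0.03,0],[0,0,0],0],
    [[0.15,-0.03,0],[0,0,0],0],
    [[0.14,-0.03,0],[0,0,0],0],
    [[0.08,-0.02,0],[0,0,0],0],
    [[0,0,0],[0,0,0],0],
    [[0,0,0],[0,0,0],0],
    [[0,0,0],[0,0,0],0],
    [[0,0,0],[0,0,0],0]
  ]
}}

```text
time: 19.88
ee_pos: [0.4784, -0.0655, 0.3746]
tool_rot: [[0.903, 0.428, 0.05], [-0.046, -0.02, 0.999], [0.428, -0.904, 0.002]]
contact_force: [-8.5, 0.2, 8.4]
gripper_width: 0.115
```

```bash
python3 -c "
from h import *; arc()
s=cams.get_image('scene');t=cams.get_image('top')
b=cv2.resize(s['img'][120:260,210:370],None,fx=5,fy=5,interpolation=cv2.INTER_CUBIC)[:600,:800]
a=cv2.resize(t['img'][140:290,250:390],None,fx=4,fy=4,interpolation=cv2.INTER_CUBIC)[:600,:800]
cv2.imwrite('pics/t12.png',a)
cv2.imwrite('pics/s12.png',b)"
```

```text
t 19.88 pos [ 0.4784 -0.0655  0.3746] theta est 0.784 rad err mm 7.4 F world [-8.5  0.2  8.4] tool [ -4.1 -11.2  -0.2] w 0.115
```

View pics/s12.png

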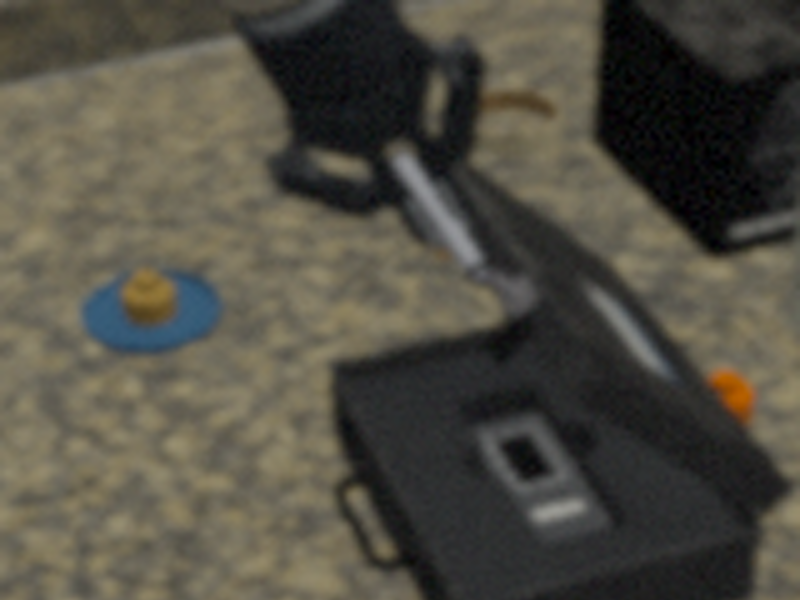

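View pics/t12.png

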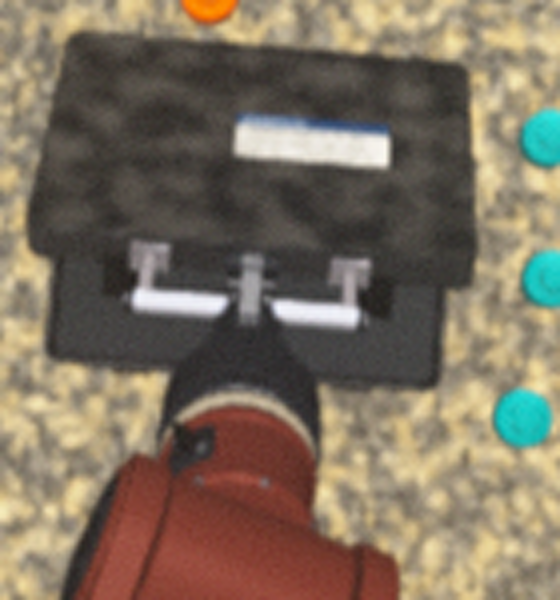

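Emit:
{"api": "arm_command", "payload": {
  "commands": [
    [[0,0,0],[0,0,0],0],
    [[0,0,0],[0,0,0],0],
    [[0,0,0],[0,0,0],0],
    [[0,0,0],[0,0,0],0],
    [[0,0,0],[0,0,0],0],
    [[0,0,0],[0,0,0],0]
  ]
}}

```text
time: 20.48
ee_pos: [0.4784, -0.0655, 0.3745]
tool_rot: [[0.903, 0.428, 0.05], [-0.046, -0.02, 0.999], [0.428, -0.904, 0.002]]
contact_force: [-8.4, -0.3, 8.5]
gripper_width: 0.115
```

```bash
python3 -c "
from h import *; from plan import hinge,cx,cz
arc()
s=cams.get_image('scene');t=cams.get_image('top')
X,e=tri(s,(306.4,172.4),t,(339.75,219));v=X-hinge;print(X,e,'lid',np.arctan2(v@cz,-(v@cx))-np.arctan2(.012,.233))
cv2.imwrite('pics/t13.png',t['img']);cv2.imwrite('pics/s13.png',s['img'])
t0=cv2.imread('pics/t0.png')
for th in['pot','bottle','timer','dish','weight_mid']:
  for n,p in(('s',s),('t',t)): print(th,n,[(np.round(o['box']),round(o['p'],2)) for o in nets.boxes_of(p,th)][:3])
def blob(p,lo,hi,roi):
    x0,y0,x1,y1=roi; m=cv2.inRange(cv2.cvtColor(p['img'],cv2.COLOR_BGR2HSV),lo,hi); k=np.zeros_like(m);k[y0:y1,x0:x1]=m[y0:y1,x0:x1]
    n,l,st,c=cv2.connectedComponentsWithStats(k); i=1+np.argmax(st[1:,4]); return c[i],st[i]
w,st=blob(s,(12,100,80),(25,255,255),(226,165,256,190));print('weight',w,atz(s,w,.02));print('weight xy top',atz(t,blob(t,(12,100,80),(25,255,255),(180,240,215,275))[0],.03))
d,st=blob(t,(95,90,50),(120,255,255),(165,225,225,290));x,y,ww,hh=st[:4];print('dish',atz(t,(x+ww/2-.5,y+hh/2-.5),.007))"
```

```text
t 20.48 pos [ 0.4784 -0.0655  0.3745] theta est 0.784 rad err mm 7.4 F world [-8.4 -0.3  8.5] tool [ -3.9 -11.3  -0.7] w 0.115
[ 0.54640806 -0.12823081  0.2328241 ] 0.0019219335180245452 lid 0.7942349007881948
pot s [(array([330., 282., 355., 318.]), 0.79)]
pot t [(array([426., 219., 454., 245.]), 0.8)]
bottle s []
bottle t [(array([189., 156., 206., 171.]), 0.77)]
timer s [(array([392., 267., 423., 301.]), 0.87)]
timer t [(array([431., 154., 465., 185.]), 0.83)]
dish s [(array([227., 173., 258., 190.]), 0.74)]
dish t [(array([176., 239., 214., 277.]), 0.75)]
weight_mid s [(array([300., 264., 314., 279.]), 0.66), (array([356., 196., 364., 204.]), 0.59), (array([363., 245., 378., 263.]), 0.5)]
weight_mid t [(array([382., 205., 394., 219.]), 0.66), (array([374., 241., 393., 253.]), 0.62), (array([184., 246., 202., 263.]), 0.57)]
weight [239.22535211 178.76056338] [0.45099777 0.23147765 0.02      ]
weight xy top [0.45359139 0.23189369 0.03      ]
dish [0.45328668 0.23622442 0.007     ]
```

View pics/t13.png

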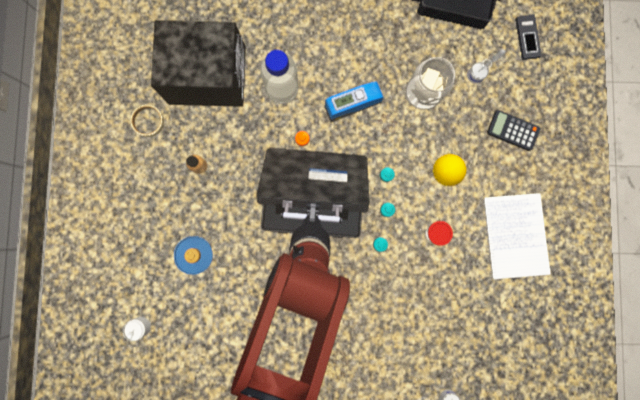

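The top view shows the weight inside the dish at (192,256). Pot (440,233), bottle (196,163) and timer (450,170) are where they were. The lid is held at about 0.79 rad and the arm is still, so I hand in.

```bash
python3 -c "
from h import *
print(order.sign_off())"
```

```text
the job is handed in; nothing more can be done
None
```

I moved the brass weight from the lid into the blue dish, then gripped the pull bar and raised the lid along its arc. I handed the job in at about 20.6 s, with the fingers still holding the lid at about 45 degrees; sign-off reports no verdict.

**Last checks:**
- **Lid:** it measured 0.784 rad from the arm pose and 0.794 rad from the two cameras. The pose did not change over 0.5 s, with about 12 N between fingers and bar.
- **Weight:** it stands upright in the dish, about 5 mm from the dish centre, and the fingers are clear of it.
- **Bystanders:** pot, bottle and timer show at the same pixels as before, within a few pixels. The bottle was hidden behind the gripper in the scene view, so I confirmed it only in the top view.
- **Tile:** it lies in its nest in the pictures taken while raising the lid. I did not measure its position.

**One disagreement:** the grasp point read 7 mm outside the modelled bar arc. The camera check put the bar within about 2 mm of that arc, so I take it that the bar sat a few millimetres along the pads, which does no harm.

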